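Clamp the long connector for soldering

TASK

Three look-alike panel connectors lie on the open bench to the right of the clamp (any farther back are not part of the job): lay the longest one, pins up and lengthwise, on the yellow bed of the bench clamp against the fixed anvil, and leave the two short ones and the circuit boards beyond them alone. Let go of it, then pump the clamp's orange trigger towards the black handle, letting it spring back between strokes, until the sprung pad meets the connector; do not push the jaw along by hand. On the last stroke squeeze only until the white band of the pad's shaft has gone into the jaw but some of the green still shows (never press the pad right in), and finish still holding the trigger squeezed there.

Things in the scene. Friction and masses are not known exactly. Their poses are not given: they have to be found in the camera images.
- long_connector_mid (a point): Centre (half-way up, 7 mm above its underside) of the long panel D connector: 53 mm long along its own y, 12 mm wide along x, 14 mm high, 18 g; a metal flange 12 mm wide and 2 mm thick runs round it at mid height, over a black body 10 mm wide. Lies pins up (z up). Grasp across the 12 mm width.
- short_connector_a_mid (a point): Centre of a short connector, same look but 40 mm long (own y), 12 mm wide, 14 mm high. To be left alone.
- short_connector_b_mid (a point): Centre of the other short connector, like short_connector_a. To be left alone.
- long_connector: The long connector itself (origin at the centre of its underside).
- board_2: Green circuit board 62 x 110 x 18 mm lying loose on the bench, to be left alone (origin under its centre).
- clamp: Bench clamp bolted down, 64 mm (own x) by 262 mm (own y), base plate 10 mm. Origin at bench level under its middle. From low y: anvil block (top 52 mm up), its flat face at y -95 mm; yellow bed 18 mm wide, y -95 to -45 mm, top 30 mm up, nothing beside it above the base; sprung pad; blue jaw; two blue cheeks (y 35 to 101 mm, top 86 mm up) round the trigger pivot; black handle.
- bed (a point): Point of the clamp where the centre of the long connector belongs (37 mm above the bench, 7 mm above the bed, 26.5 mm from the anvil face); axes as the clamp's: y away from the anvil towards the handle, x across, z up. The connector's long side lies along y, either way round.
- jaw: Blue jaw block, 24 mm wide, on the end of the toothed bar, with the sprung pad in front. The trigger moves it; not to be pushed by hand.
- jaw_slide (a joint): How far the jaw has been advanced towards the anvil, m (0 to 0.055), 0 to 0.010 at the start. At 0 with the pad not pressed in, the pad face is 85 mm from the anvil face, 32 mm short of the long connector seated against the anvil. It stays where the trigger leaves it; the rack has a 5 mm pitch, and a full stroke advances it 6 to 11 mm (mostly 10); once the pad presses, it can slip back up to 5 mm when the trigger is let go.
- pad: Black rubber pad, 22 mm wide, 13 mm high, 5 mm thick, on the sprung shaft of the jaw.
- pad_face (a point): Middle of the pad's face that meets the connector's end, 37 mm above the bench.
- pad_spring (a joint): How far the pad is pressed back into the jaw, m: 0 free, 0.010 right in; spring 1.5 N per mm. The shaft between pad and jaw shows a white band next to the jaw (gone at 0.0035 in), then green (gone at 0.0085), then red next to the pad.
- trigger (a joint): Trigger angle, rad: 0 at rest (a spring returns it), 0.50 fully squeezed against its stop. The jaw advances about 23 mm per rad once a tooth is caught (up to 5 mm of jaw travel is idle first). The squeeze takes 3 to 8 N at the grip, up to 18 N when the pad presses.
- trigger_lever: Orange trigger lever standing up from the cheeks, 14 mm wide (clamp x), 10 mm thick, pivot at clamp y 60 mm, 75 mm above the bench, top about 130 mm above the bench. It leans 0.25 rad towards the anvil at rest and 0.25 rad towards the handle when fully squeezed.
- trigger_grip (a point): Point in the middle of the trigger lever, 40 mm from its pivot, where to squeeze it: 115 mm above the bench at mid stroke. Moves 20 mm along clamp y over a full squeeze, from y 50 to 70 mm.
- handle_grip (a point): Middle of the fixed black handle at the same height, clamp y 85 mm; the handle is 26 mm wide (x), 12 mm thick (y 79 to 91 mm), top 146 mm above the bench. From the trigger's front face to the handle's back face it is 46 mm at rest and 26 mm fully squeezed.

How it is judged (in metres and radians):
On the way, in this order (a step that is already met when the one before it is completed fails the run):
1. the long connector lies on the bed near the anvil, let go (y of long_connector_mid in the frame of bed between -0.003 and 0.01 m and x of long_connector_mid in the frame of bed between -0.007 and 0.007 m and z of long_connector_mid in the frame of bed between -0.003 and 0.003 m and angle between long_connector_mid's own z axis and vertical below 0.15 rad and contact force between the fingers and long_connector below 0.1 N), for 0.2 s.
2. the trigger is squeezed for a first stroke (value of joint trigger above 0.25 rad), for 0.05 s.
3. the trigger has sprung back (value of joint trigger below 0.08 rad), for 0.05 s.
4. the pad presses on the connector (contact force between pad and long_connector above 1 N), for 0.1 s.
At the end, for the whole second after the job is handed in: The long connector lies pins up on the bed (within 7 mm sideways, 0.15 rad), its end within 3 mm of the anvil face; the pad presses on it with more than 3 N and is pressed in 3 to 8.5 mm; the fingers still hold the trigger squeezed (over 0.04 rad, over 1 N) and nothing else touches the connector (value of joint pad_spring between 0.003 and 0.0085 m and contact force between pad and long_connector above 3 N and value of joint trigger above 0.04 rad and contact force between the fingers and trigger_lever above 1 N and contact force between each of the arm, the fingers and long_connector below 0.1 N and y of long_connector_mid in the frame of bed between -0.003 and 0.003 m and x of long_connector_mid in the frame of bed between -0.007 and 0.007 m and z of long_connector_mid in the frame of bed between -0.003 and 0.003 m and angle between long_connector_mid's own z axis and vertical below 0.15 rad and angle between the y axis of long_connector_mid and the y axis of bed, either way round below 0.15 rad); the arm keeps its last pose, push and grip.
It fails at once if the pad was pressed right in (connector crushed) (value of joint pad_spring above 0.0095 m).
It fails at once if the connector was crushed (contact force between pad and long_connector above 30 N).
It fails at once if the jaw was pushed by hand (contact force between any of the arm, the fingers and jaw above 2 N).
It fails at once if a short connector was moved (distance of any of short_connector_a_mid, short_connector_b_mid from where it was at the start of the episode above 0.02 m).
It fails at once if the circuit board was moved (distance of board_2 from where it was at the start of the episode above 0.02 m).
It also fails if it takes over 67 s, if anything falls off the work surface, if the arm or the gripper's body presses on something with over 40 N, if the wrist force passes 120 N, or if a joint passes its speed limit or range.

ROBOT

A 6-joint arm with a two-finger parallel gripper is mounted at the origin on a cart in front of the work surface, level with it; the furniture and walls round the work are solid. World frame = base frame: x ahead of the robot, y to its left, z up, the work surface at z = 0. Lengths are in mm, angles in rad, forces in N, time in s.
With the tool pointing down it reaches from about 350 to 775 mm from the base axis. Payload 7.3 kg.
Tool frame: the origin (TCP) lies at the very end of the fingers, on their centre line; the grasp point (between the pads) lies 19 mm behind it; x points along the fingers, y is the direction in which the jaws open and shut, and the axes are right-handed (so a half turn about x gives the same grasp; the last joint's range is limited). The gripper opens to 92 mm and grips with 3 to 60 N. Pads are 19 mm wide; open, the fingers measure 130 mm over their backs; the gripper's body (75 mm by 190 mm) begins 47 mm behind the grasp point.
Start: joints at [1.16, 0.342, 1.524, -0, 1.275, -0.146], TCP at [137.385, 506.725, 226.741] pointing down, gripper open.
Joint ranges: [-2.53, 2.53], [-0.77, 2.02], [0.04, 2.7], [-1, 4.14], [0.28, 2.66], [-3.11, 3.11]. Speed limits (rad/s): [2.57, 2.57, 3.14, 3.14, 3.14, 3.14].

INTERFACE

Orientations are given as [roll, pitch, yaw] about the fixed x, y, z axes, in that order (R = Rz(yaw) Ry(pitch) Rx(roll)).
In Python, from plant import sensors, capture, bot gives the robot as it stands.
- The arm moves only by the shell command python3 -m crank 'ROWS' [OPENING]. ROWS is JSON, a list of rows, each an object of numbers: "dx", "dy", "dz": the shift along the tool's x, y, z in cm; "spin": the turn about the tool's x in rad. A call has 1 to 20 rows; each row is the pose to reach, as a shift and turn from the pose commanded when the call began, along the tool's axes at that moment; what a row does not reach only later rows make up. A row lasts 1/12 s, in which the tool goes at most 41.7 mm and 7.16 degrees, less where a joint would pass 70% of its speed; a pose out of reach is approached as far as the arm can. A call with a gripper value outside its range is refused whole. OPENING is the opening in per cent of the stroke, from 0 (shut) to 100 (fully open), set as the call begins (- or left out, the last holds). The fingers move at their own pace and stop on an object; the grip force is fixed at half the most. Time passes only in rows, so rows that repeat a pose let the fingers close. It gives the time, the measured TCP pose, the force and the opening at its end, in the units of the state.
- sensors.get_obs(): the state, without advancing time (a new reading comes with each control period).
- capture(name): name is "scene" or "top" or "wrist"; returns a dict with "frame" (480x640x3 uint8, blue, green, red), "vfov" (degrees; the focal length in pixels is half the picture's height over the tangent of half this angle, whatever the lens; pixels are square), "cx", "cy" (the principal point, pixels), "view" (4x4, takes a point from world to camera coordinates); the wrist camera has in their place "mount" (4x4, takes a point from camera to tool coordinates, whose origin is the TCP and whose axes are the tool frame's). Camera axes: x right, y down, z forward; pixel columns grow to the right and rows downward; lengths in mm; the calibration is good to about 2 mm. A picture is of the moment at which its call begins: read the wrist's pose just before it. There is no depth.
- bot.close_job(): hands the job in, once; it reports no verdict.
The state is a dict: "time": time; "joint_positions": joint angles; "dq": joint speeds; "tau": joint torques, N m; "tool_pos": TCP position; "tcp_rot": TCP orientation; "contact_force": force on the tool from outside, world axes, zero at the start; "moment": the same for the moment, N m; "grip_width": finger opening in mm.
Only numpy, scipy, OpenCV 4.12 (cv2) and the standard library are available. Lean on these libraries where they do the work, as an engineer would, in place of code of your own. Each camera call takes 0.05 s, during which the arm holds its last target.

## Working session

There is one attempt and no reset: what is moved stays moved. The work goes in short steps, Python scripts to look and compute and a shell command to move; the robot and the scene stay as the last step left them, time stands still between calls to the robot, and variables do not carry over. Pictures are saved under pics/ and viewed, and the job is handed in when it is done.

```bash
ls; mkdir -p pics
python3 - <<'E'
from plant import sensors,capture,bot
import cv2
print(sensors.get_obs())
for n in("scene","top","wrist"):
    c=capture(n);cv2.imwrite(f"pics/{n}0.png",c["frame"])
    print(n,{k:v for k,v in c.items() if k!="frame"})
E
```

```text
pics
{'time': 0.0, 'joint_positions': array([ 1.16001525e+00,  3.42682239e-01,  1.52506028e+00,  1.76703913e-06,
        1.27539159e+00, -1.46000963e-01]), 'dq': array([ 8.23027160e-06, -8.49289276e-04,  1.87136640e-04, -3.17866167e-04,
        1.06519183e-03, -7.02338699e-04]), 'tau': array([ 1.07828469e-03, -4.31253612e+01, -2.44220495e+01,  7.16891815e-02,
        5.60832547e-02, -9.79618085e-05]), 'tool_pos': array([137.1976233 , 506.31517057, 226.05087943]), 'tcp_rot': array([-1.71789346,  1.56925487, -1.98267409]), 'contact_force': array([-1.22238471, -0.79022366, -0.60146551]), 'moment': array([-0.05803072, -0.02405359, -0.01281028]), 'grip_width': 91.6679965608478}
scene {'vfov': 54.65293628136972, 'cx': 318.3728990714058, 'cy': 238.8766555906252, 'view': array([[ 8.02215688e-01, -5.96603655e-01, -2.26731003e-02,
        -4.54381808e+02],
       [-3.18434963e-01, -3.95438493e-01, -8.61526304e-01,
         2.33611158e+02],
       [ 5.05023925e-01,  6.98349824e-01, -5.07206426e-01,
         8.78020439e+02],
       [ 0.00000000e+00,  0.00000000e+00,  0.00000000e+00,
         1.0
[... 184 characters left out ...]
1e+01],
       [-9.93115098e-01,  2.16004414e-03, -1.17122737e-01,
         5.40305255e+02],
       [ 1.17137020e-01,  8.50584063e-03, -9.93079337e-01,
         1.10289711e+03],
       [ 0.00000000e+00,  0.00000000e+00,  0.00000000e+00,
         1.00000000e+00]])}
wrist {'vfov': 66.48151499597745, 'cx': 326.0292354518151, 'cy': 238.89362122117214, 'mount': array([[-1.44413210e-03, -3.07520190e-01,  9.51540460e-01,
        -1.57180785e+02],
       [ 9.99998797e-01,  9.39946918e-05,  1.54805359e-03,
         4.08020322e-01],
       [-5.65497488e-04,  9.51541551e-01,  3.07519685e-01,
        -8.46566133e+01],
       [ 0.00000000e+00,  0.00000000e+00,  0.00000000e+00,
         1.00000000e+00]])}
```

View pics/scene0.png

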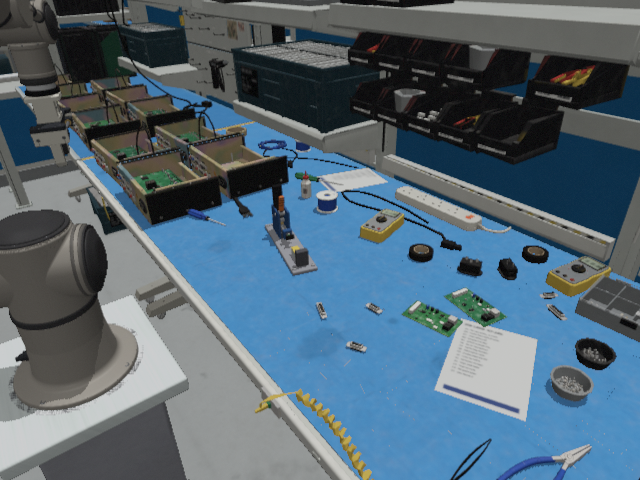

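View pics/top0.png

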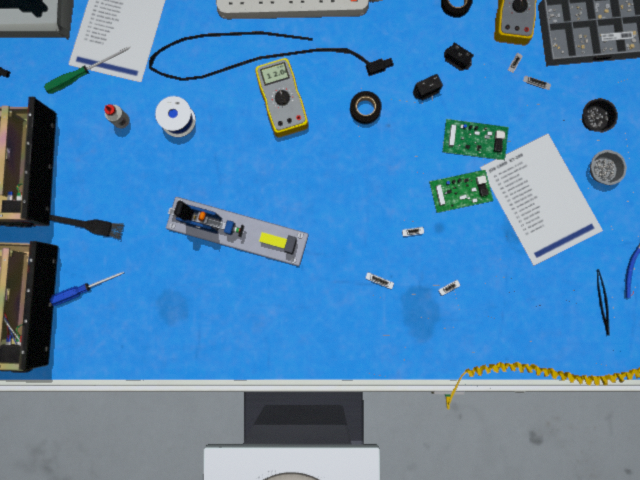

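View pics/wrist0.png

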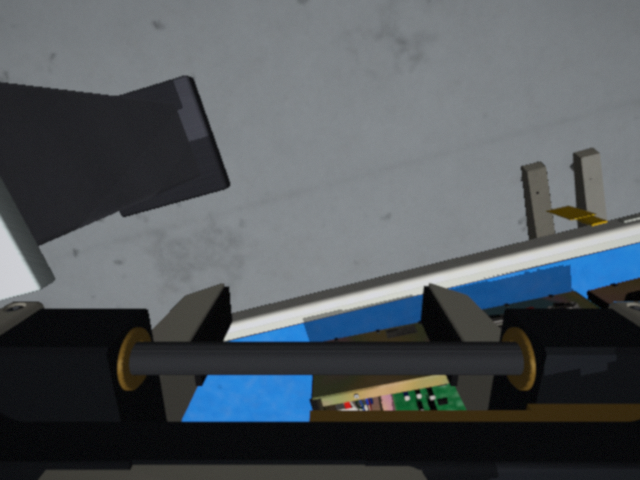

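The scene and top views show the clamp at about (237,232) in top. The connectors are at (380,281), which looks longest, (450,288) and (413,232). I'll measure those next.

```bash
cat > h.py <<'E'
import numpy as np,cv2
from plant import sensors,capture,bot
from scipy.spatial.transform import Rotation as R
def cam(n):
    o=sensors.get_obs(); c=capture(n)
    f=240/np.tan(np.radians(c["vfov"]/2))
    K=np.array([[f,0,c["cx"]],[0,f,c["cy"]],[0,0,1]])
    if n=="wrist":
        T=np.eye(4);T[:3,:3]=R.from_euler("xyz",o["tcp_rot"]).as_matrix();T[:3,3]=o["tool_pos"]
        V=np.linalg.inv(T@c["mount"])
    else: V=c["view"]
    return c["frame"],K,V
def ray(K,V,uv):
    d=V[:3,:3].T@np.linalg.solve(K,[uv[0],uv[1],1]);o=-V[:3,:3].T@V[:3,3]
    return o,d/np.linalg.norm(d)
def plane(K,V,uv,z):
    o,d=ray(K,V,uv);return o+d*(z-o[2])/d[2]
def tri(views):  # list of (K,V,uv)
    A=np.zeros((3,3));b=np.zeros(3);rs=[ray(*v) for v in views]
    for o,d in rs: P=np.eye(3)-np.outer(d,d);A+=P;b+=P@o
    x=np.linalg.solve(A,b)
    return x,[np.linalg.norm((np.eye(3)-np.outer(d,d))@(x-o)) for o,d in rs]
def proj(K,V,p):
    q=K@(V[:3,:3]@np.asarray(p,float)+V[:3,3]);return q[:2]/q[2]
def blobs(mask,amin):
    n,l,s,c=cv2.connectedComponentsWithStats(mask.astype(np.uint8))
    out=[]
    for i in range(1,n):
        if s[i,4]>=amin:
            cs,_=cv2.findContours((l==i).astype(np.uint8),cv2.RETR_EXTERNAL,cv2.CHAIN_APPROX_NONE)
            out.append((s[i],c[i],cv2.minAreaRect(cs[0])))
    return out
E
python3 - <<'E'
from h import *
im={}
for n in("top","scene"):
    f,K,V=cam(n);im[n]=(f,K,V)
    hsv=cv2.cvtColor(f,cv2.COLOR_BGR2HSV)
    nb=~((hsv[...,0]>95)&(hsv[...,0]<118)&(hsv[...,1]>120))
    lim=(350,440,215,310) if n=="top" else (300,390,290,360)
    if n=="top": lim=(350,480,215,310)
    m=np.zeros_like(nb);m[lim[2]:lim[3],lim[0]:lim[1]]=nb[lim[2]:lim[3],lim[0]:lim[1]]
    for s,c,r in blobs(m,20):
        print(n,s,c.round(1),r, [plane(K,V,c,z).round(1) for z in(0,8,14)])
    for nm,mm in(("yel",(hsv[...,0]>22)&(hsv[...,0]<36)&(hsv[...,1]>150)),("or",(hsv[...,0]>5)&(hsv[...,0]<18)&(hsv[...,1]>150)&(hsv[...,2]>120))):
        z=np.zeros_like(nb);l=(200,300,210,260) if n=="top" else (260,310,180,270)
        z[l[2]:l[3],l[0]:l[1]]=mm[l[2]:l[3],l[0]:l[1]]
        for s,c,r in blobs(z,8): print(n,nm,s,c.round(1),r)
t,s=im["top"],im["scene"]
cv2.imwrite("pics/clampT.png",cv2.resize(t[0][185:275,155:315],None,fx=5,fy=5,interpolation=cv2.INTER_CUBIC))
cv2.imwrite("pics/clampS.png",cv2.resize(s[0][175:360,255:395],None,fx=3.2,fy=3.2,interpolation=cv2.INTER_CUBIC))
E
```

```text
top [402 227  22  10 155] [412.5 231.2] ((412.5399475097656, 231.27999877929688), (7.212490081787109, 21.637470245361328), 81.8698959350586) [array([ 543.9, -228.3,    0. ]), array([ 542.9, -227.1,    8. ]), array([ 542.2, -226.2,   14. ])]
top [365 272  29  17 212] [379.2 280.2] ((379.18939208984375, 280.2455749511719), (29.15384864807129, 7.384615421295166), 22.61986541748047) [array([ 451.8, -164.5,    0. ]), array([ 451.5, -163.7,    8. ]), array([ 451.3, -163.1,   14. ])]
top [439 280  21  16 164] [449.  287.3] ((448.88531494140625, 287.2898254394531), (7.422207832336426, 22.02720069885254), 61.38954162597656) [array([ 438.5, -294.1,    0. ]), array([ 438.3, -292.5,    8. ]), array([ 438.2, -291.3,   14. ])]
top yel [260 233  27  15 240] [272.9 240.1] ((272.765380859375, 240.02691650390625), (25.697797775268555, 9.296813011169434), 15.255120277404785)
top or [200 212   5   8  33] [201.8 215.3] ((202.0, 215.5), (7.0, 4.0), 90.0)
scene [316 302  12  17 115] [321.  309.9] ((321.0345153808594, 309.586181640625), (17.826751708984375, 6.685032367706299), 68.19859313964844) [array([ 454.5, -160.1,    0. ]), array([ 448.7, -168. ,    8. ]), array([ 444.4, -174. ,   14. ])]
scene [365 302  18  12 107] [373.5 307.6] ((373.5000305175781, 307.5), (18.125965118408203, 6.6779866218566895), 32.00538635253906) [array([ 547.8, -223.7,    0. ]), array([ 540.8, -230.9,    8. ]), array([ 535.6, -236.2,   14. ])]
scene [346 341  21  11 147] [356.1 345.9] ((356.10003662109375, 345.70001220703125), (20.87103271484375, 7.589466094970703), 18.434946060180664) [array([ 442.4, -289.3,    0. ]), array([ 436.7, -295.6,    8. ]), array([ 432.5, -300.4,   14. ])]
scene or [279 196   4   2   8] [280.5 196.5] ((280.5, 196.5), (1.0, 3.0), 90.0)
```

View pics/clampT.png

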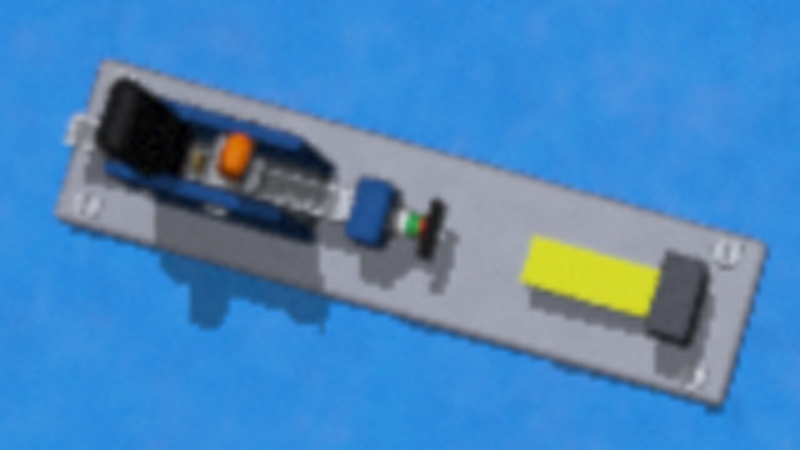

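View pics/clampS.png

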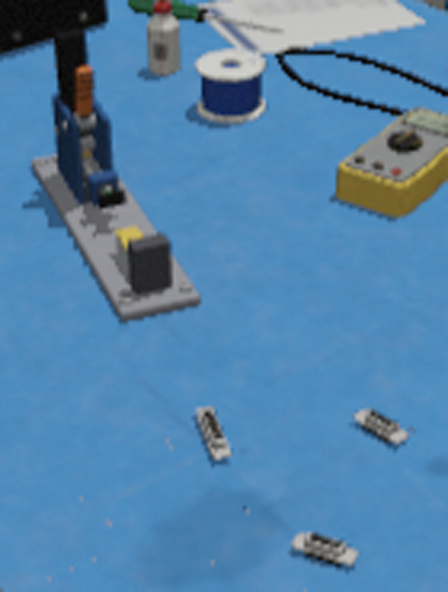

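```bash
cat >> h.py <<'E'
def toolR():
    return R.from_euler("xyz",sensors.get_obs()["tcp_rot"]).as_matrix()
def goto(p,ydir=None):
    """shift (cm, tool axes) to world TCP p, spin so tool y // ydir (nearest)"""
    o=sensors.get_obs();M=toolR();d=M.T@(np.asarray(p,float)-o["tool_pos"])/10
    out=list(d.round(2))
    if ydir is not None:
        v=M.T@np.array([ydir[0],ydir[1],0]);a=np.arctan2(v[2],v[1])
        a=(a+np.pi/2)%np.pi-np.pi/2
        out.append(round(float(a),3))
    return out
E
python3 - <<'E'
from h import *
f,K,V=cam("top");print(toolR().round(3))
px=[(176,197),(308.6,233.6),(298.6,266.6),(166.6,228)]
P=np.array([plane(K,V,p,10) for p in px]);print(P.round(1),P.mean(0).round(1))
print([np.linalg.norm(P[i]-P[(i+1)%4]).round(1) for i in range(4)])
yd=(P[0]+P[3]-P[1]-P[2])[:2];yd/=np.linalg.norm(yd);print("yd",yd,np.arctan2(yd[1],yd[0]))
b=plane(K,V,(272.77,240.03),30);print("bed yellow",b, (b-P.mean(0))[:2]@yd)
# connector direction
r=((379.19,280.25),29.15,np.radians(22.62))
a=[plane(K,V,(379.19+s*14*np.cos(r[2]),280.25+s*14*np.sin(r[2])),8) for s in(-1,1)]
d=(a[0]-a[1])[:2];d/=np.linalg.norm(d);print("conn",d,np.arctan2(d[1],d[0]))
print(goto([451.5-0,-164,230],[-d[1],d[0]]),goto([400,100,230]))
E
```

```text
[[-0.     0.262  0.965]
 [-0.     0.965 -0.262]
 [-1.    -0.    -0.   ]]
[[608.5 217.2  10. ]
 [538.5 -32.9  10. ]
 [476.9 -14.3  10. ]
 [549.7 233.4  10. ]] [543.4 100.9  10. ]
[np.float64(259.7), np.float64(64.4), np.float64(258.1), np.float64(61.0)]
yd [0.27575194 0.96122883] 1.2914244425779586
bed yellow [524.52525964  32.49883661  30.        ] -70.91283430988103
conn [0.38709518 0.92203976] 1.1733172493202866
[np.float64(-0.33), np.float64(-56.5), np.float64(47.87), -1.438] [np.float64(-0.34), np.float64(-32.37), np.float64(35.99)]
```

```bash
python3 -m crank '[{"dx":0,"dy":-16,"dz":18,"spin":-0.12},{"dx":0,"dy":-16,"dz":22,"spin":-0.24},{"dx":0,"dy":-20,"dz":27,"spin":-0.36},{"dx":0,"dy":-24,"dz":32,"spin":-0.48},{"dx":0,"dy":-28,"dz":36,"spin":-0.6},{"dx":0,"dy":-32,"dz":38,"spin":-0.72},{"dx":0,"dy":-36,"dz":40,"spin":-0.84},{"dx":0,"dy":-40,"dz":42,"spin":-0.96},{"dx":0,"dy":-44,"dz":44,"spin":-1.08},{"dx":0,"dy":-48,"dz":46,"spin":-1.2},{"dx":3,"dy":-52,"dz":47,"spin":-1.32},{"dx":5,"dy":-56.5,"dz":47.9,"spin":-1.438},{"dx":7,"dy":-56.5,"dz":47.9,"spin":-1.438},{"dx":7,"dy":-56.5,"dz":47.9,"spin":-1.438},{"dx":7,"dy":-56.5,"dz":47.9,"spin":-1.438},{"dx":7,"dy":-56.5,"dz":47.9,"spin":-1.438},{"dx":7,"dy":-56.5,"dz":47.9,"spin":-1.438},{"dx":7,"dy":-56.5,"dz":47.9,"spin":-1.438}]' 40
python3 - <<'E'
from h import *
f,K,V=cam("wrist");cv2.imwrite("pics/w1.png",f)
o=sensors.get_obs();print(o["joint_positions"].round(2),o["tool_pos"].round(1),toolR().round(3))
E
```

```text
time: 1.8
tool_pos: [422.7, -72.7, 175.2]
tcp_rot: [-1.235, 1.57, -0.062]
contact_force: [2.0, 1.8, 0.4]
grip_width: 36.9
[-0.36  0.23  1.85 -0.    1.06 -3.1 ] [425.  -78.9 174.1] [[ 0.002 -0.921  0.39 ]
 [-0.004  0.39   0.921]
 [-1.    -0.003 -0.003]]
```

View pics/w1.png

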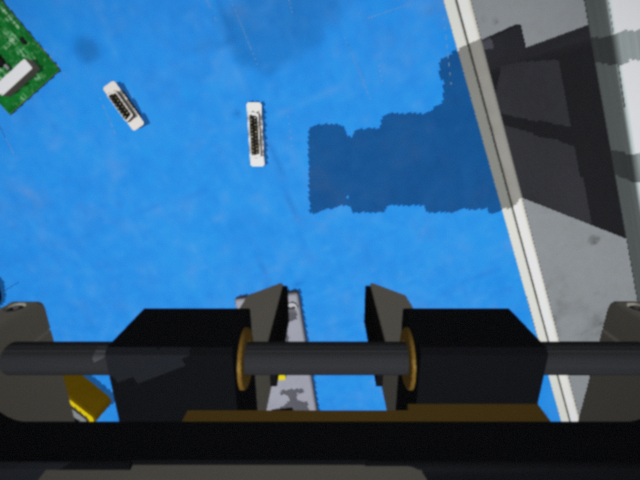

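Joint 6 is at its limit, so the other half turn is needed. I'll measure from this view first: the long connector is at about (257,134).

Run:
```python
from h import *
f,K,V=cam("wrist")
hsv=cv2.cvtColor(f,cv2.COLOR_BGR2HSV)
m=~((hsv[...,0]>95)&(hsv[...,0]<125)&(hsv[...,1]>100));m[:90]=0;m[180:]=0;m[:,:90]=0;m[:,290:]=0
for s,c,r in blobs(m,100): print(s,c,r,plane(K,V,c,8).round(1), (min(0,1),max(r[1])*(-V[:3,:3].T@V[:3,3])[2]/K[0,0]))
    
B=blobs(m,100);c=[b for b in B if b[1][0]>240][0][1]
f2,K2,V2=cam("top");print(tri([(K,V,c),(K2,V2,(379.19,280.25))]))
print(goto([451.5,-164,150],[-.922,.387]))
```

```text
[110  90  41  48 809] [129.72064277 112.82818294] ((129.71621704101562, 112.70271301269531), (53.822662353515625, 15.693432807922363), 54.46232223510742) [ 540.8 -225.2    8. ] (0, np.float64(48.7247657318707))
[252 109  18  64 970] [260.76185567 140.14020619] ((260.6703186035156, 140.49168395996094), (63.6560173034668, 15.42068862915039), 87.20729064941406) [ 449.5 -162.6    8. ] (0, np.float64(57.62673927505433))
(array([ 4.51334031e+02, -1.63611510e+02,  1.07245731e-01]), [np.float64(0.9420476914452058), np.float64(0.9420476914452997)])
[np.float64(2.46), np.float64(-6.22), np.float64(-7.24), -0.005]
```

```bash
python3 -m crank '[{"spin":0.12},{"spin":0.24},{"spin":0.36},{"spin":0.48},{"spin":0.6},{"spin":0.72},{"spin":0.84},{"spin":0.96},{"spin":1.08},{"spin":1.2},{"spin":1.32},{"spin":1.44},{"spin":1.56},{"spin":1.68},{"spin":1.8},{"spin":1.92},{"spin":2.04},{"spin":2.16},{"spin":2.28},{"spin":2.4}]'
python3 - <<'E'
from h import *
o=sensors.get_obs();print(o["joint_positions"].round(2),o["tool_pos"].round(1),toolR().round(3))
print(goto([451.5,-164,130],[-.922,.387]))
E
```

```text
[-0.35  0.22  1.85 -0.    1.07 -3.09] [422.7 -73.  174.7] [[-0.001 -0.92   0.392]
 [ 0.     0.392  0.92 ]
 [-1.     0.001 -0.   ]]
[np.float64(4.46), np.float64(-6.22), np.float64(-7.24), -0.005]invalid input at $[0]: expected keys dx, dy, dz, spin
```

```bash
python3 -m crank '[{"dx":0,"dy":-0.5,"dz":-0.5,"spin":0.12},{"dx":0,"dy":-1,"dz":-1,"spin":0.24},{"dx":0,"dy":-1.5,"dz":-1.5,"spin":0.36},{"dx":0,"dy":-2,"dz":-2,"spin":0.48},{"dx":0,"dy":-2.5,"dz":-2.5,"spin":0.6},{"dx":0,"dy":-3,"dz":-3,"spin":0.72},{"dx":0,"dy":-3.5,"dz":-3.5,"spin":0.84},{"dx":0,"dy":-4,"dz":-4,"spin":0.96},{"dx":0,"dy":-4.5,"dz":-4.5,"spin":1.08},{"dx":0,"dy":-5,"dz":-5,"spin":1.2},{"dx":0,"dy":-5.5,"dz":-5.5,"spin":1.32},{"dx":0,"dy":-6,"dz":-6,"spin":1.44},{"dx":0,"dy":-6.2,"dz":-6.5,"spin":1.56},{"dx":0,"dy":-6.2,"dz":-7.2,"spin":1.68},{"dx":0,"dy":-6.2,"dz":-7.2,"spin":1.8},{"dx":1,"dy":-6.2,"dz":-7.2,"spin":1.92},{"dx":2,"dy":-6.2,"dz":-7.2,"spin":2.04},{"dx":3,"dy":-6.2,"dz":-7.2,"spin":2.16},{"dx":4,"dy":-6.2,"dz":-7.2,"spin":2.28},{"dx":4.4,"dy":-6.2,"dz":-7.2,"spin":2.4}]'
python3 - <<'E'
from h import *
print(goto([451.5,-164,130],[-.922,.387]))
E
```

```text
time: 3.62
tool_pos: [451.2, -159.1, 130.5]
tcp_rot: [-2.6, 1.569, 2.452]
contact_force: [-0.2, 0.2, -0.9]
grip_width: 37.0
[np.float64(0.05), np.float64(-0.14), np.float64(0.47), 0.737]
```

```bash
python3 -m crank '[{"dx":0,"dy":-0.1,"dz":0.5,"spin":0.12},{"dx":0,"dy":-0.1,"dz":0.5,"spin":0.24},{"dx":0,"dy":-0.1,"dz":0.5,"spin":0.36},{"dx":0,"dy":-0.1,"dz":0.5,"spin":0.48},{"dx":0,"dy":-0.1,"dz":0.5,"spin":0.6},{"dx":0,"dy":-0.1,"dz":0.5,"spin":0.72},{"dx":0,"dy":-0.1,"dz":0.5,"spin":0.737},{"dx":0,"dy":-0.1,"dz":0.5,"spin":0.737},{"dx":0,"dy":-0.1,"dz":0.5,"spin":0.737}]'
python3 - <<'E'
from h import *
f,K,V=cam("wrist");cv2.imwrite("pics/w2.png",f);np.savez("w2",f=f,K=K,V=V)
o=sensors.get_obs();print(o["joint_positions"].round(2),o["tool_pos"].round(1),toolR().round(3))
E
```

```text
time: 4.37
tool_pos: [452.6, -165.2, 131.5]
tcp_rot: [2.887, 1.571, 0.927]
contact_force: [0.1, 0.6, -0.0]
grip_width: 36.5
[-0.51  0.37  1.78  0.    1.   -0.12] [ 452.6 -165.4  131.5] [[ 0.     0.925 -0.38 ]
 [ 0.    -0.38  -0.925]
 [-1.     0.    -0.   ]]
```

View pics/w2.png

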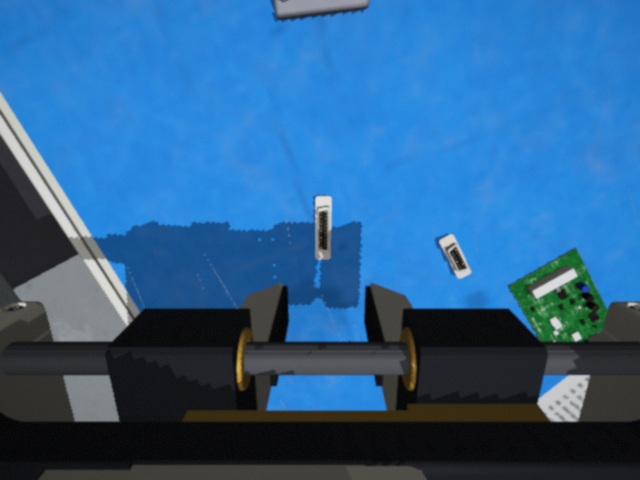

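The long connector is at about (323,228), between the fingers in x. A short one is at (455,256), and the clamp's end is at the top of the picture.

Run:
```python
from h import *
z=np.load("w2.npz");f,K,V=z["f"],z["K"],z["V"]
hsv=cv2.cvtColor(f,cv2.COLOR_BGR2HSV)
m=((hsv[...,1]<90)&(hsv[...,2]>120))|(hsv[...,2]<45)
m[:185]=0;m[275:]=0;m[:,290:300]=0;m[:,:290]=0;m[:,480:]=0
f2,K2,V2=cam("top");T=[(379.19,280.25),(412.5,231.3)]
for (s,c,r),t in zip([b for b in blobs(m,100)],T):
    print(s,c.round(1),r,[plane(K,V,c,z).round(1) for z in(8,14)],max(r[1])*280/K[0,0]);
    print(tri([(K,V,c),(K2,V2,t)]))
    b=cv2.boxPoints(r);P=np.array([plane(K,V,p,8) for p in b]);e=P[1]-P[0],P[2]-P[1]
    e=max(e,key=np.linalg.norm);print("len",np.linalg.norm(e),min(np.linalg.norm(P[1]-P[0]),np.linalg.norm(P[2]-P[1])),e[:2]/np.linalg.norm(e))
```

```text
[315 196  17  64 661] [322.5 224. ] ((323.0, 227.5), (63.0, 16.0), 90.0) [array([ 451.5, -158. ,    8. ]), array([ 452.2, -156.5,   14. ])] 48.171760463864494
(array([ 450.75501135, -164.09014104,  -10.42618418]), [np.float64(1.9478355739250521), np.float64(1.9478355739250113)])
len 52.280213574686144 12.417153798208416 [-0.37462151 -0.92717783]
[320 213   6  36 112] [323.1 233.5] ((322.5, 230.5), (35.0, 5.0), 90.0) [array([ 448.9, -165.5,    8. ]), array([ 449.7, -163.8,   14. ])] 26.762089146591386
(array([ 495.3153896 , -153.72424564,  209.47242252]), [np.float64(48.52798961080276), np.float64(48.52798961080276)])
len 29.18141497088993 3.936991450178007 [-0.37926651 -0.92528748]
```

Run:
```python
from h import *
z=np.load("w2.npz");K,V=z["K"],z["V"]
f2,K2,V2=cam("top")
print(plane(K,V,(323,227.5),8),tri([(K,V,(323,227.5)),(K2,V2,(379.19,280.25))]))
p=plane(K,V,(323,227.5),8); print(goto([p[0],p[1],70],[.9265,-.3763]))
```

```text
[ 450.75704496 -160.86527264    8.        ] (array([ 450.82295064, -163.53856708,    1.06234551]), [np.float64(1.2162396412575964), np.float64(1.2162396412575116)])
[np.float64(6.14), np.float64(-0.35), np.float64(-0.38), -0.005]
```

```bash
python3 -m crank '[{"dx":3,"dy":-0.3,"dz":-0.3,"spin":0},{"dx":5,"dy":-0.3,"dz":-0.3,"spin":0},{"dx":6.1,"dy":-0.3,"dz":-0.3,"spin":0},{"dx":6.1,"dy":-0.3,"dz":-0.3,"spin":0},{"dx":6.1,"dy":-0.3,"dz":-0.3,"spin":0}]'
python3 - <<'E'
from h import *
f,K,V=cam("wrist");cv2.imwrite("pics/w3.png",f);np.savez("w3",f=f,K=K,V=V)
o=sensors.get_obs();print(o["tool_pos"].round(1))
print(goto([450.8,-162,70],[.9265,-.3763]))
E
```

```text
time: 4.93
tool_pos: [450.7, -162.0, 70.1]
tcp_rot: [-1.785, 1.57, 2.535]
contact_force: [-0.6, -0.0, 0.2]
grip_width: 36.7
[ 451.3 -162.3   70.8]
[np.float64(0.08), np.float64(-0.06), np.float64(-0.01), -0.007]
```

View pics/w3.png

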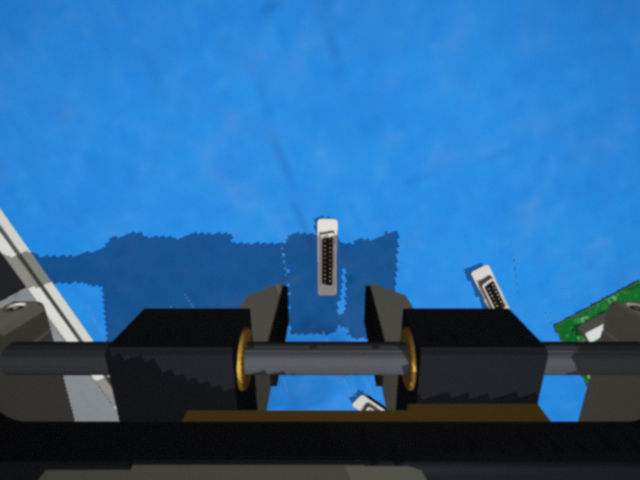

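Run:
```python
from h import *
f2,K2,V2=cam("top")
a=np.load("w2.npz");b=np.load("w3.npz");f=b["f"]
hsv=cv2.cvtColor(f,cv2.COLOR_BGR2HSV)
m=((hsv[...,1]<90)&(hsv[...,2]>120))|(hsv[...,2]<45)
m[:210]=0;m[305:]=0;m[:,:305]=0;m[:,350:]=0
for s,c,r in blobs(m,100):
    print(s,c,r)
    P=np.array([plane(b["K"],b["V"],p,8) for p in cv2.boxPoints(r)]);print(P.mean(0),[np.linalg.norm(P[i]-P[i-1]).round(1) for i in range(4)])
    if s[4]>500:
        c=r[0]
        print(tri([(a["K"],a["V"],(323,227.5)),(b["K"],b["V"],c)]),tri([(a["K"],a["V"],(323,227.5)),(b["K"],b["V"],c),(K2,V2,(379.19,280.25))]))
cont=None
# orientation from side edges rows
w=(hsv[...,1]<90)&(hsv[...,2]>120)
L=[]
for y in range(225,292,5):
    xs=np.where(w[y,305:350])[0]+305
    if len(xs):L.append((y,xs.min(),xs.max()))
L=np.array(L);print(L.tolist())
for col in(1,2):
    k=np.polyfit(L[:,0],L[:,col],1);q=[plane(b["K"],b["V"],(np.polyval(k,y),y),8) for y in(225,290)]
    d=q[0]-q[1];print(d[:2]/np.linalg.norm(d))
```

```text
[317 218  21  78 880] [326.59431818 252.76477273] ((327.0, 256.5), (77.0, 20.0), 90.0)
[ 450.69655927 -161.05447906    8.        ] [np.float64(52.6), np.float64(12.4), np.float64(52.6), np.float64(13.2)]
(array([ 4.49874682e+02, -1.62955212e+02,  9.31582529e-02]), [np.float64(0.044213456161405006), np.float64(0.044213456161601945)]) (array([ 4.50500170e+02, -1.63445930e+02,  1.85146317e-01]), [np.float64(0.840393574820156), np.float64(0.7598323541417402), np.float64(1.5996135348032388)])
[323 239   9  45 262] [326.85114504 260.32442748] ((327.0, 261.0), (44.0, 8.0), 90.0)
[ 449.75311595 -163.34403448    8.        ] [np.float64(30.3), np.float64(5.0), np.float64(30.3), np.float64(5.2)]
[[225, 317, 337], [230, 317, 337], [235, 317, 336], [240, 317, 336], [245, 317, 336], [250, 317, 336], [255, 317, 336], [260, 317, 335], [265, 318, 336], [270, 318, 336], [275, 318, 336], [280, 318, 336], [285, 318, 336], [290, 318, 336]]
[0.37017456 0.92896221]
[0.38357875 0.92350817]
```

```bash
python3 -m crank '[{"dx":2.5,"dy":0,"dz":0,"spin":0},{"dx":4.5,"dy":0,"dz":-0.05,"spin":0},{"dx":6,"dy":0,"dz":-0.05,"spin":0},{"dx":6.6,"dy":0,"dz":-0.05,"spin":0},{"dx":6.6,"dy":0,"dz":-0.05,"spin":0},{"dx":6.6,"dy":0,"dz":-0.05,"spin":0}]'
python3 - <<'E'
from h import *
f,K,V=cam("wrist");cv2.imwrite("pics/w4.png",f)
print(sensors.get_obs()["tool_pos"].round(1))
E
```

```text
time: 5.53
tool_pos: [451.7, -161.9, 5.1]
tcp_rot: [1.54, 1.57, -0.424]
contact_force: [0.1, -0.7, -0.2]
grip_width: 36.8
[ 451.9 -162.     5.4]
```

View pics/w4.png

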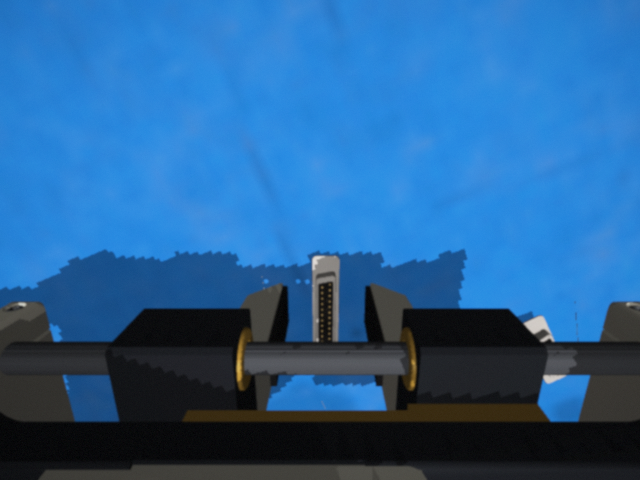

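The connector stands centred between the fingers. I'll go down another 2 mm and close.

```bash
python3 -m crank '[{"dx":0.2,"dy":0,"dz":0,"spin":0},{"dx":0.2,"dy":0,"dz":0,"spin":0},{"dx":0.2,"dy":0,"dz":0,"spin":0}]'; python3 -m crank '[{"dx":0,"dy":0,"dz":0,"spin":0},{"dx":0,"dy":0,"dz":0,"spin":0},{"dx":0,"dy":0,"dz":0,"spin":0},{"dx":0,"dy":0,"dz":0,"spin":0},{"dx":0,"dy":0,"dz":0,"spin":0},{"dx":0,"dy":0,"dz":0,"spin":0},{"dx":0,"dy":0,"dz":0,"spin":0}]' 0; python3 -m crank '[{"dx":-4,"dy":0,"dz":0,"spin":0},{"dx":-8,"dy":0,"dz":0,"spin":0},{"dx":-11,"dy":0,"dz":0,"spin":0},{"dx":-12.5,"dy":0,"dz":0,"spin":0},{"dx":-12.5,"dy":0,"dz":0,"spin":0},{"dx":-12.5,"dy":0,"dz":0,"spin":0}]'
python3 - <<'E'
from h import *
f,K,V=cam("wrist");cv2.imwrite("pics/w5.png",f);np.savez("w5",f=f,K=K,V=V)
print(sensors.get_obs()["tool_pos"].round(1))
E
```

```text
time: 5.83
tool_pos: [451.4, -161.8, 2.9]
tcp_rot: [1.533, 1.57, -0.431]
contact_force: [0.5, -0.5, -0.2]
grip_width: 36.7
time: 6.42
tool_pos: [451.1, -161.6, 2.4]
tcp_rot: [2.726, 1.571, 0.763]
contact_force: [-0.1, -1.2, 1.7]
grip_width: 11.1
time: 6.92
tool_pos: [451.3, -161.7, 127.7]
tcp_rot: [1.512, 1.569, -0.452]
contact_force: [-1.4, 1.0, -0.3]
grip_width: 10.6
[ 450.6 -161.4  126.7]
```

View pics/w5.png

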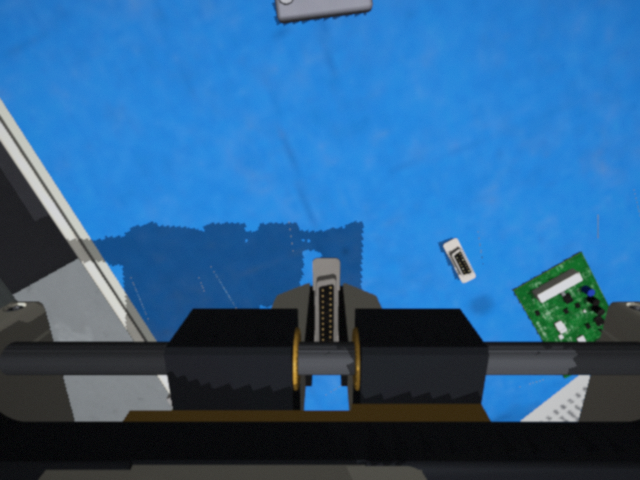

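Run:
```python
from h import *
c=capture("wrist");M=c["mount"];b=np.load("w5.npz");K=b["K"]
for uv in((313,259),(339,259),(326,259),(326,300)):
    d=M[:3,:3]@np.linalg.solve(K,[uv[0],uv[1],1]);o=M[:3,3];t=(-5-o[0])/d[0];print(uv,(o+d*t).round(1))
print(goto([501,-49,150],[.961,-.276]))
```

```text
(313, 259) [ -5.   -6.7 -25.7]
(339, 259) [ -5.    4.8 -25.7]
(326, 259) [ -5.   -0.9 -25.7]
(326, 300) [-5.  -0.9 -5.5]
[np.float64(-2.38), np.float64(0.38), np.float64(-12.3), -0.113]
```

```bash
python3 -m crank '[{"dx":-0.8,"dy":0.1,"dz":-3,"spin":-0.05},{"dx":-1.6,"dy":0.2,"dz":-6.5,"spin":-0.113},{"dx":-2.4,"dy":0.4,"dz":-10,"spin":-0.113},{"dx":-2.4,"dy":0.4,"dz":-12.3,"spin":-0.113},{"dx":-2.4,"dy":0.4,"dz":-12.3,"spin":-0.113},{"dx":-2.4,"dy":0.4,"dz":-12.3,"spin":-0.113},{"dx":-2.4,"dy":0.4,"dz":-12.3,"spin":-0.113}]'
python3 - <<'E'
from h import *
f,K,V=cam("wrist");cv2.imwrite("pics/w6.png",f);np.savez("w6",f=f,K=K,V=V)
print(sensors.get_obs()["tool_pos"].round(1),toolR().round(3))
E
```

```text
time: 7.6
tool_pos: [501.0, -49.7, 150.0]
tcp_rot: [-1.438, 1.568, 2.995]
contact_force: [0.4, -0.1, -0.7]
grip_width: 10.7
[501.1 -50.1 150.2] [[-0.002  0.961 -0.277]
 [ 0.    -0.277 -0.961]
 [-1.    -0.002  0.   ]]
```

View pics/w6.png

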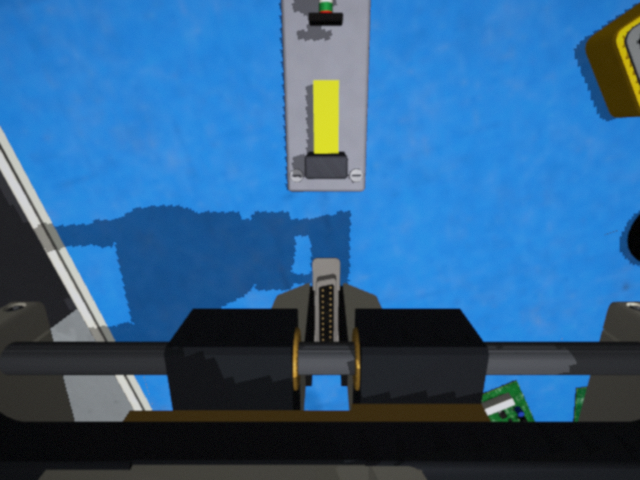

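Yellow bed spans cols 313-340 and rows 80-153, with the anvil below it (153-178) and the pad at (325,18). Next, a second viewpoint for height.

```bash
python3 -m crank '[{"dx":0,"dy":0,"dz":-3,"spin":0},{"dx":0,"dy":0,"dz":-5,"spin":0},{"dx":0,"dy":0,"dz":-5,"spin":0},{"dx":0,"dy":0,"dz":-5,"spin":0},{"dx":0,"dy":0,"dz":-5,"spin":0}]'
python3 - <<'E'
from h import *
f,K,V=cam("wrist");cv2.imwrite("pics/w7.png",f);np.savez("w7",f=f,K=K,V=V)
print(sensors.get_obs()["tool_pos"].round(1))
a=np.load("w6.npz");b=np.load("w7.npz");f2,K2,V2=cam("top")
Q=[]
for n in(a,b):
    hsv=cv2.cvtColor(n["f"],cv2.COLOR_BGR2HSV);m=(hsv[...,0]>22)&(hsv[...,0]<36)&(hsv[...,1]>150);m[:,:280]=0;m[:,400:]=0
    B=blobs(m,300);print([(x[1],x[2]) for x in B]);r=B[0][2];Q.append((n["K"],n["V"],r))
cs=[sorted(cv2.boxPoints(q[2]).tolist(),key=lambda p:(p[1]>q[2][0][1],p[0])) for q in Q]
C=[]
for i in range(4):
    x,e=tri([(Q[0][0],Q[0][1],cs[0][i]),(Q[1][0],Q[1][1],cs[1][i])]);print(x.round(1),np.round(e,2));C.append(x)
x,e=tri([(Q[0][0],Q[0][1],Q[0][2][0]),(Q[1][0],Q[1][1],Q[1][2][0])]);print("ctr",x,e)
for q,c in zip(Q,cs):
    P=np.array([plane(q[0],q[1],p,30) for p in c]);d=(P[0]+P[1]-P[2]-P[3]);print(P.round(1).tolist(),P.mean(0).round(1),np.linalg.norm(d)/2,np.linalg.norm(P[1]-P[0]),d[:2]/np.linalg.norm(d))
E
```

```text
time: 8.07
tool_pos: [515.3, -2.6, 151.0]
tcp_rot: [-1.058, 1.57, -2.91]
contact_force: [0.2, -0.6, -0.1]
grip_width: 10.7
[515.3  -2.7 151.1]
[(array([325.41690141, 117.21971831]), ((325.5, 117.5), (73.0, 25.0), 90.0))]
[(array([324.09819121, 185.16537468]), ((324.5, 185.0), (66.0, 25.0), 90.0))]
[521.4  60.1  25.7] [0.12 0.12]
[539.   55.1  25.8] [0.42 0.42]
[507.1  11.9  29.4] [0.18 0.18]
[525.5   6.6  29.5] [0.37 0.37]
ctr [523.42996103  33.95533164  27.70257665] [np.float64(0.12388624881119545), np.float64(0.12388624881104411)]
[[521.6, 59.6, 30.0], [538.4, 54.8, 30.0], [507.4, 11.9, 30.0], [525.1, 6.8, 30.0]] [523.1  33.3  30. ] 49.81607948119388 17.45142458260744 [0.27584602 0.96120184]
[[521.6, 60.4, 30.0], [539.4, 55.3, 30.0], [507.0, 12.1, 30.0], [525.9, 6.7, 30.0]] [523.5  33.6  30. ] 50.47277512166541 18.531794136997416 [0.27789204 0.96061231]
```

View pics/w7.png

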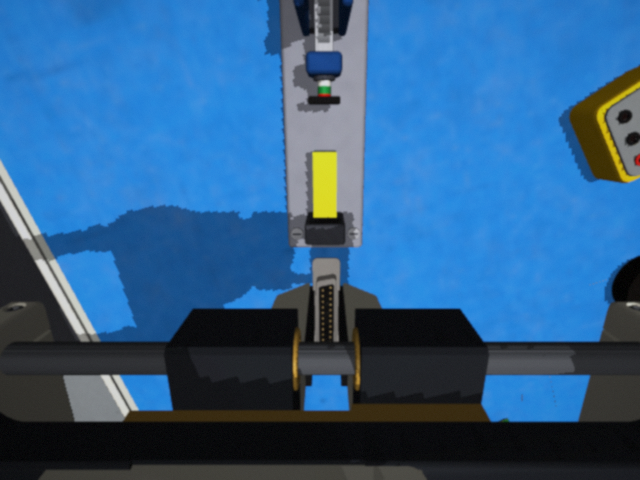

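```bash
python3 - <<'E'
from h import *
print(goto([524.8,38.6,60],[.961,-.277]))
E
python3 -m crank '[{"dx":0,"dy":0,"dz":-2.5,"spin":0},{"dx":0,"dy":-0.2,"dz":-4.2,"spin":0},{"dx":3,"dy":-0.2,"dz":-4.2,"spin":0},{"dx":6,"dy":-0.2,"dz":-4.2,"spin":0},{"dx":9,"dy":-0.2,"dz":-4.2,"spin":0},{"dx":9,"dy":-0.2,"dz":-4.2,"spin":0},{"dx":9,"dy":-0.2,"dz":-4.2,"spin":0}]'
python3 - <<'E'
from h import *
f,K,V=cam("wrist");cv2.imwrite("pics/w8.png",f)
print(goto([524.8,38.6,33],[.961,-.277]))
E
```

```text
[np.float64(9.12), np.float64(-0.24), np.float64(-4.23), -0.001]
time: 8.75
tool_pos: [524.5, 38.8, 60.6]
tcp_rot: [-1.355, 1.567, 3.076]
contact_force: [0.4, -0.4, 0.4]
grip_width: 10.7
[np.float64(2.91), np.float64(-0.09), np.float64(0.05), -0.0]
```

View pics/w8.png

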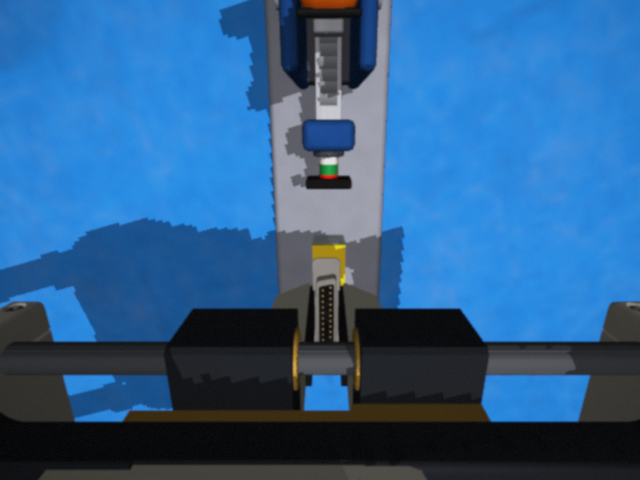

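The connector sits over the bed, about 1.5 mm left of its centre line (col 326 against 329). I'll shift it right and lower.

```bash
python3 -m crank '[{"dx":1,"dy":0.1,"dz":0,"spin":0},{"dx":2,"dy":0.1,"dz":0,"spin":0},{"dx":2.4,"dy":0.1,"dz":0,"spin":0},{"dx":2.6,"dy":0.1,"dz":0,"spin":0},{"dx":2.6,"dy":0.1,"dz":0,"spin":0},{"dx":2.6,"dy":0.1,"dz":0,"spin":0}]'
python3 -m crank '[{"dx":0.05,"dy":0,"dz":0,"spin":0},{"dx":0.1,"dy":0,"dz":0,"spin":0},{"dx":0.1,"dy":0,"dz":0,"spin":0}]'
```

```text
time: 9.3
tool_pos: [526.5, 39.2, 35.5]
tcp_rot: [2.305, 1.571, 0.454]
contact_force: [0.3, 0.0, -0.8]
grip_width: 10.4
time: 9.55
tool_pos: [526.5, 39.2, 34.5]
tcp_rot: [1.941, 1.57, 0.09]
contact_force: [-0.6, -0.1, -0.5]
grip_width: 10.5
```

```bash
python3 -m crank '[{"dx":0.05,"dy":0,"dz":0,"spin":0},{"dx":0.1,"dy":0,"dz":0,"spin":0},{"dx":0.15,"dy":0,"dz":0,"spin":0},{"dx":0.15,"dy":0,"dz":0,"spin":0}]'
python3 - <<'E'
from h import *
print([sensors.get_obs()["contact_force"].round(1) for _ in range(1)])
f,K,V=cam("wrist");cv2.imwrite("pics/w9.png",f)
E
```

```text
time: 9.88
tool_pos: [526.3, 39.2, 32.8]
tcp_rot: [-1.788, 1.571, 2.644]
contact_force: [-0.8, -0.2, -0.4]
grip_width: 10.8
[array([-0.8, -0.2, -0.4])]
```

View pics/w9.png

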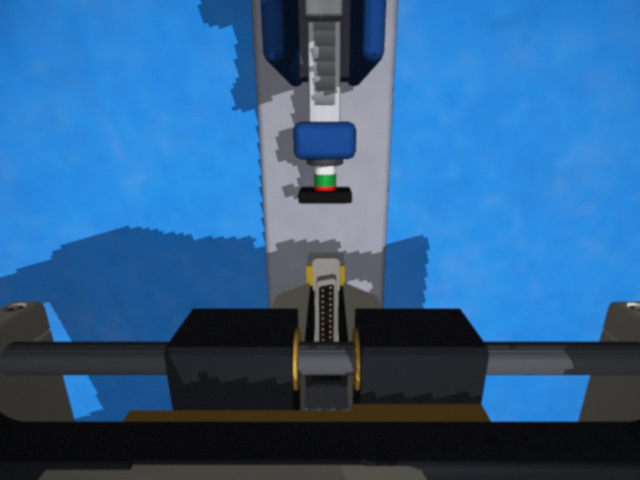

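Well centred. I'll touch down gently, then release.

```bash
python3 -m crank '[{"dx":0.05,"dy":0,"dz":0,"spin":0},{"dx":0.08,"dy":0,"dz":0,"spin":0},{"dx":0.08,"dy":0,"dz":0,"spin":0}]'; python3 -m crank '[{"dx":0,"dy":0,"dz":0,"spin":0},{"dx":0,"dy":0,"dz":0,"spin":0},{"dx":0,"dy":0,"dz":0,"spin":0},{"dx":0,"dy":0,"dz":0,"spin":0},{"dx":0,"dy":0,"dz":0,"spin":0}]' 35;  python3 -m crank '[{"dx":-2,"dy":0,"dz":0,"spin":0},{"dx":-5,"dy":0,"dz":0,"spin":0},{"dx":-8,"dy":0,"dz":0,"spin":0},{"dx":-11.5,"dy":0,"dz":3,"spin":0},{"dx":-11.5,"dy":0,"dz":6,"spin":0},{"dx":-11.5,"dy":0,"dz":6,"spin":0},{"dx":-11.5,"dy":0,"dz":6,"spin":0}]'
python3 - <<'E'
from h import *
f,K,V=cam("wrist");cv2.imwrite("pics/w10.png",f);np.savez("w10",f=f,K=K,V=V)
f,K,V=cam("scene");cv2.imwrite("pics/s10.png",cv2.resize(f[175:295,230:350],None,fx=5,fy=5,interpolation=cv2.INTER_CUBIC))
E
```

```text
time: 10.18
tool_pos: [526.5, 39.2, 32.3]
tcp_rot: [2.037, 1.57, 0.186]
contact_force: [-0.6, 0.1, 3.3]
grip_width: 10.7
time: 10.6
tool_pos: [526.3, 39.2, 31.9]
tcp_rot: [-1.805, 1.571, 2.627]
contact_force: [0.3, -0.1, -0.5]
grip_width: 31.6
time: 11.18
tool_pos: [509.7, -19.6, 147.5]
tcp_rot: [1.857, 1.57, 0.003]
contact_force: [-0.2, 0.2, -0.4]
grip_width: 31.7
```

View pics/w10.png

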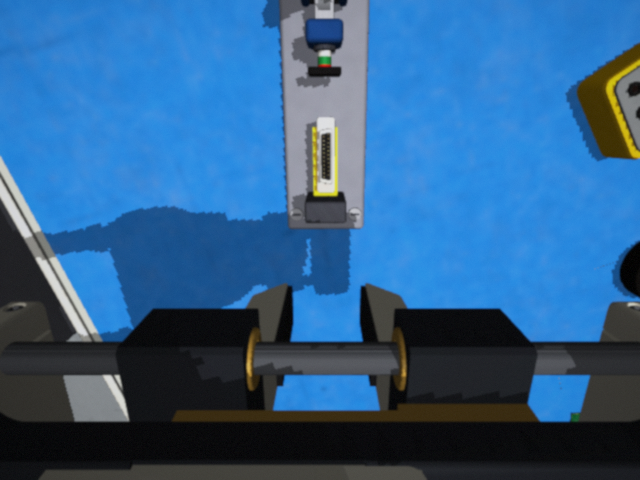

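View pics/s10.png

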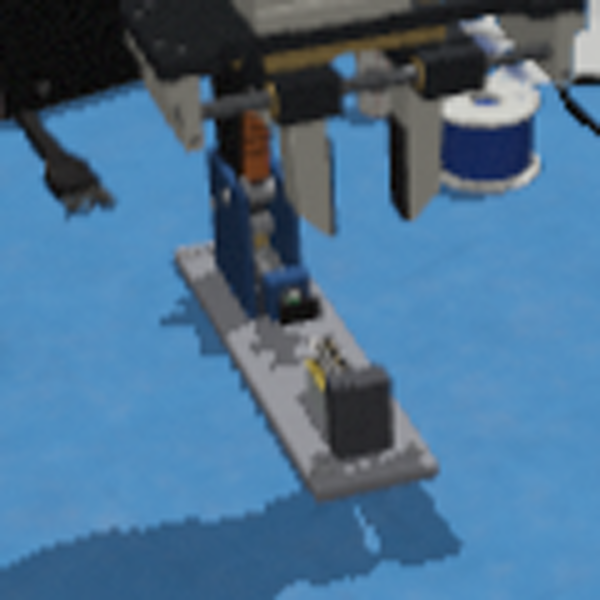

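Run:
```python
from h import *
b=np.load("w10.npz");K,V,f=b["K"],b["V"],b["f"]
cv2.imwrite("pics/w10c.png",cv2.resize(f[0:235,270:380],None,fx=5,fy=2.5*1,interpolation=cv2.INTER_CUBIC))
bed=np.array([523.3,33.5]);yd=np.array([.2768,.961]);xd=np.array([.961,-.2768])
for n,uv,z in(("front",(325.5,118.5),38),("near",(325,191),38),("padface",(324,75.5),43),("padbackR",(324,67),43),("jawfront",(324,44),60)):
    p=plane(K,V,uv,z)[:2]-bed;print(n,"clampx",p@xd,"from anvil face",p@yd+25)
```

```text
front clampx 0.6077516071013845 from anvil face 56.16618532069101
near clampx 0.13097029970155813 from anvil face 5.597950849763222
padface clampx -0.31613282222771893 from anvil face 82.95556453840814
padbackR clampx -0.29870178489427096 from anvil face 88.04917405652913
jawfront clampx -0.18701212268012393 from anvil face 98.4455330675678
```

View pics/w10c.png

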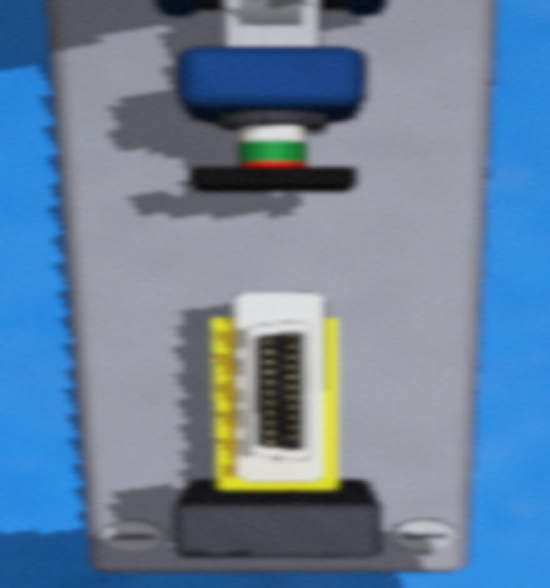

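The connector is on the bed, about 3 mm off the anvil and centred, and the pad face is about 83 mm from the anvil. Next is the trigger: straddle it fully open and push the front finger along clamp y.

```bash
python3 - <<'E'
from h import *
o=sensors.get_obs();print(o["joint_positions"].round(2))
print(goto([560.7,163.3,170],[.2768,.961]))
E
python3 -m crank '[{"dx":-2,"dy":0,"dz":0,"spin":-0.12},{"dx":-2.5,"dy":0,"dz":0,"spin":-0.24},{"dx":-3,"dy":0,"dz":0,"spin":-0.36},{"dx":-4,"dy":0,"dz":-1,"spin":-0.48},{"dx":-5,"dy":0,"dz":-2,"spin":-0.6},{"dx":-5,"dy":0,"dz":-3,"spin":-0.72},{"dx":-5,"dy":0,"dz":-4,"spin":-0.84},{"dx":-5,"dy":0,"dz":-5,"spin":-0.96},{"dx":-5,"dy":0,"dz":-6,"spin":-1.08},{"dx":-5,"dy":0,"dz":-7,"spin":-1.2},{"dx":-5,"dy":0,"dz":-8,"spin":-1.32},{"dx":-5,"dy":0,"dz":-9,"spin":-1.44},{"dx":-5,"dy":0,"dz":-10,"spin":-1.56},{"dx":-5,"dy":0,"dz":-10,"spin":-1.57},{"dx":-5,"dy":0,"dz":-10,"spin":-1.57}]' 100
python3 - <<'E'
from h import *
f,K,V=cam("wrist");cv2.imwrite("pics/w11.png",f);np.savez("w11",f=f,K=K,V=V)
o=sensors.get_obs();print(o["joint_positions"].round(2))
print(goto([560.7,163.3,170],[.2768,.961]))
E
```

```text
[-0.19  0.4   1.68  0.    1.06  0.09]
[np.float64(-2.34), np.float64(-0.1), np.float64(-18.85), 1.571]
time: 12.53
tool_pos: [537.1, 78.7, 196.1]
tcp_rot: [-2.918, 1.569, 3.084]
contact_force: [-0.2, 0.7, 1.2]
grip_width: 92.1
[ 0.    0.4   1.52 -0.    1.22 -1.28]
[np.float64(2.63), np.float64(8.84), np.float64(-0.1), -0.002]
```

View pics/w11.png

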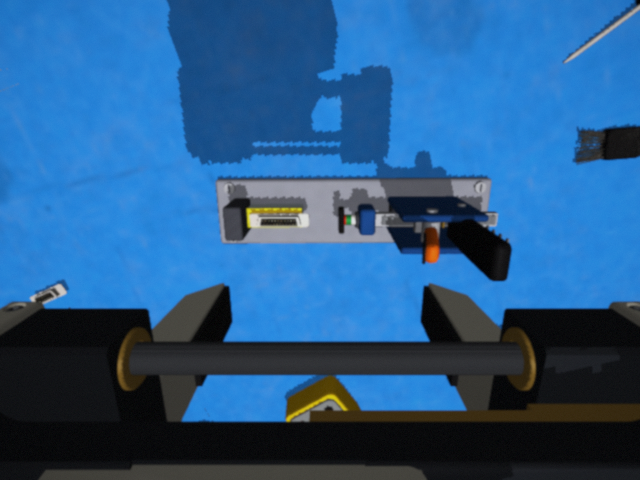

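Run:
```python
from h import *
b=np.load("w11.npz");K,V,f=b["K"],b["V"],b["f"]
o0=np.array([542.7,100.8]);yd=np.array([.2768,.961]);xd=np.array([.961,-.2768])
for n,uv,z in(("levtopL",(424,257),128),("levtopR",(438,257),128),("handle bottom end top L",(489,268),146),("handle R",(509,275),146)):
    p=plane(K,V,uv,z)[:2]-o0;print(n,"x",p@xd,"y",p@yd)
hsv=cv2.cvtColor(f,cv2.COLOR_BGR2HSV);m=(hsv[...,0]>4)&(hsv[...,0]<18)&(hsv[...,1]>140)&(hsv[...,2]>90);m[300:]=0;m[:,:350]=0
print([(x[0],x[2]) for x in blobs(m,20)])
cv2.imwrite("pics/w11c.png",cv2.resize(f[170:290,330:530],None,fx=4,fy=4,interpolation=cv2.INTER_CUBIC))
```

```text
levtopL x 1.2647088385938257 y 42.375789619231156
levtopR x 1.271051865716282 y 51.58194784279273
handle bottom end top L x 1.6803899579010966 y 77.52834046244736
handle R x 6.329334604544664 y 90.46333191084476
[(array([425, 230,  14,  32, 249], dtype=int32), ((431.5, 245.5), (31.0, 13.0), 90.0))]
```

View pics/w11c.png

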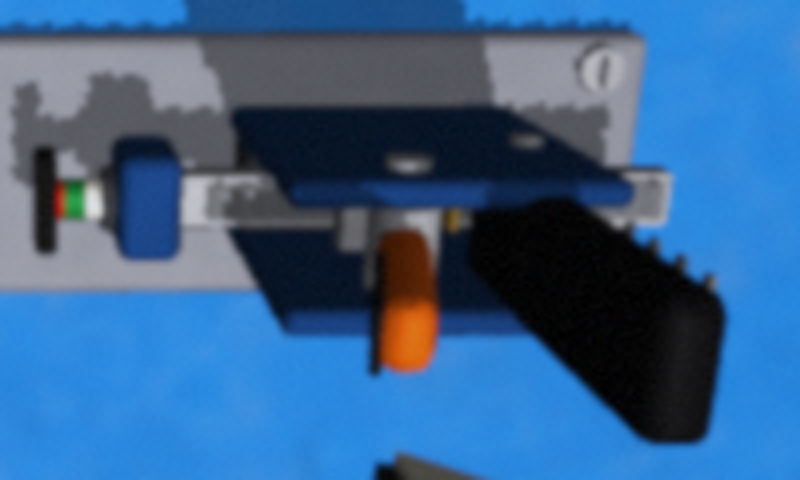

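The lever top measures clamp y 42-52 and the handle 78-90, as expected. I'll move over it and lower.

```bash
python3 -m crank '[{"dx":0,"dy":3,"dz":-0.1,"spin":0},{"dx":0,"dy":6,"dz":-0.1,"spin":0},{"dx":1,"dy":8.8,"dz":-0.1,"spin":0},{"dx":2.5,"dy":8.8,"dz":-0.1,"spin":0},{"dx":4.5,"dy":8.8,"dz":-0.1,"spin":0},{"dx":6.5,"dy":8.8,"dz":-0.1,"spin":0},{"dx":8.5,"dy":8.8,"dz":-0.1,"spin":0},{"dx":9.3,"dy":8.8,"dz":-0.1,"spin":0},{"dx":9.3,"dy":8.8,"dz":-0.1,"spin":0},{"dx":9.3,"dy":8.8,"dz":-0.1,"spin":0}]'
python3 - <<'E'
from h import *
f,K,V=cam("wrist");cv2.imwrite("pics/w12.png",f)
o=sensors.get_obs();print(goto([560.7,163.3,103],[.2768,.961]))
E
```

```text
time: 13.42
tool_pos: [561.0, 162.2, 104.3]
tcp_rot: [-2.973, 1.571, 3.028]
contact_force: [-0.0, -0.4, -0.3]
grip_width: 91.5
[np.float64(0.21), np.float64(0.07), np.float64(-0.11), -0.002]
```

View pics/w12.png

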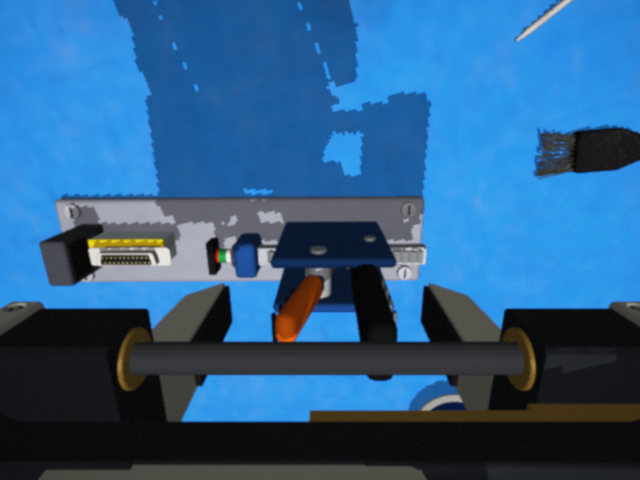

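Lever and handle are both between the fingers, and the pad and bands are visible at (213-235,257). First stroke.

```bash
python3 -m crank '[{"dx":0,"dy":1,"dz":-0.1,"spin":0},{"dx":0,"dy":2,"dz":-0.1,"spin":0},{"dx":0,"dy":2.6,"dz":-0.1,"spin":0},{"dx":0,"dy":3,"dz":-0.1,"spin":0},{"dx":0,"dy":3.4,"dz":-0.1,"spin":0},{"dx":0,"dy":3.7,"dz":-0.1,"spin":0},{"dx":0,"dy":3.7,"dz":-0.1,"spin":0},{"dx":0,"dy":3.7,"dz":-0.1,"spin":0}]'
python3 - <<'E'
from h import *
f,K,V=cam("wrist");cv2.imwrite("pics/w13.png",f)
E
```

```text
time: 14.13
tool_pos: [570.5, 197.9, 105.2]
tcp_rot: [-0.865, 1.568, -1.144]
contact_force: [-2.1, -6.6, 5.0]
grip_width: 92.0
```

View pics/w13.png

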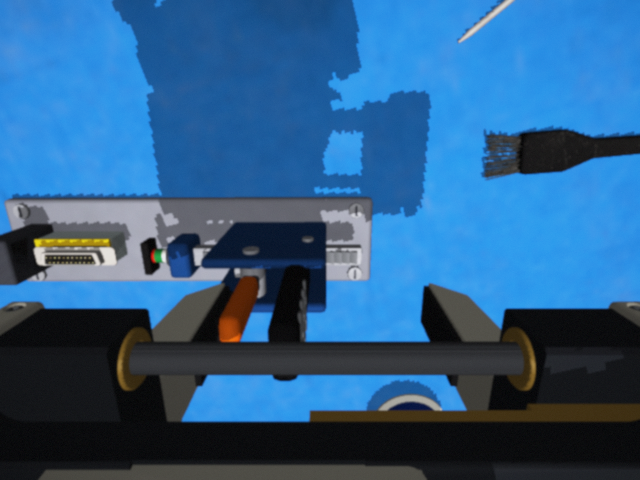

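```bash
python3 -m crank '[{"dx":0,"dy":0.2,"dz":0,"spin":0},{"dx":0,"dy":0.4,"dz":0,"spin":0},{"dx":0,"dy":0.4,"dz":0,"spin":0}]'
python3 - <<'E'
from h import *
f,K,V=cam("wrist");cv2.imwrite("pics/w14.png",f[200:360])
E
python3 -m crank '[{"dx":0,"dy":0.3,"dz":0,"spin":0},{"dx":0,"dy":0.3,"dz":0,"spin":0}]'
```

```text
time: 14.43
tool_pos: [571.3, 200.6, 105.3]
tcp_rot: [-1.294, 1.567, -1.574]
contact_force: [-2.9, -10.6, 7.9]
grip_width: 91.8
time: 14.65
tool_pos: [572.2, 203.5, 105.3]
tcp_rot: [-1.31, 1.567, -1.59]
contact_force: [-2.8, -9.2, 7.4]
grip_width: 91.8
```

View pics/w14.png

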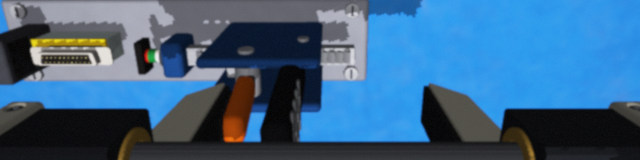

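```bash
python3 -m crank '[{"dx":0,"dy":-1.5,"dz":0,"spin":0},{"dx":0,"dy":-3,"dz":0,"spin":0},{"dx":0,"dy":-3.6,"dz":0,"spin":0},{"dx":0,"dy":-3.6,"dz":0,"spin":0},{"dx":0,"dy":-3.6,"dz":0,"spin":0}]'
cat >> h.py <<'E'
O0=np.array([542.7,100.8]);YD=np.array([.2768,.961]);XD=np.array([.961,-.2768])
def cy(K,V,uv,z):
    p=plane(K,V,uv,z)[:2]-O0;return p@XD,p@YD
def look(name,crop=True):
    f,K,V=cam("wrist");np.savez(name,f=f,K=K,V=V)
    t=sensors.get_obs()["tool_pos"];print("tcp",t.round(1),"clamp y",((t[:2]-O0)@YD).round(1),"front",((t[:2]-O0)@YD-46).round(1))
    # zoom on the region between connector and jaw by projecting known clamp points
    a=proj(K,V,[*(O0+YD*-75),37]);b=proj(K,V,[*(O0+YD*60),37])
    x0=int(max(0,a[0]-30));x1=int(min(639,b[0]+30));g=f[205:300,x0:x1]
    s=min(800/g.shape[1],4);cv2.imwrite(f"pics/{name}.png",cv2.resize(g,None,fx=s,fy=s,interpolation=cv2.INTER_CUBIC))
    print("crop x0",x0,"y0 205 scale",round(s,3))
E
python3 - <<'E'
from h import *
look("w15")
E
```

```text
time: 15.07
tool_pos: [562.5, 171.0, 104.5]
tcp_rot: [0.838, 1.57, 0.557]
contact_force: [0.7, -0.1, -0.5]
grip_width: 91.8
tcp [562.5 171.2 104.3] clamp y 73.2 front 27.2
crop x0 68 y0 205 scale 3.008
```

View pics/w15.png

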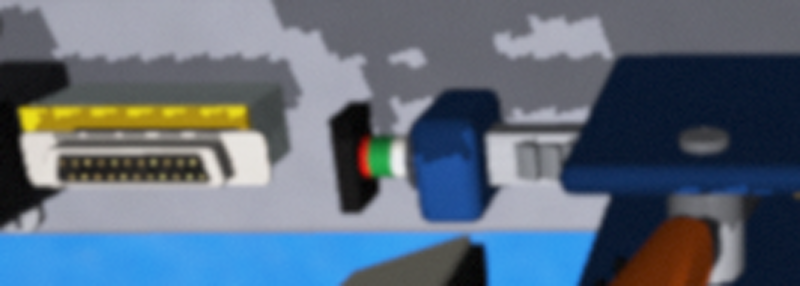

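Run:
```python
from h import *
b=np.load("w15.npz");K,V=b["K"],b["V"]
c=lambda x,y:(68+x/3.008,205+y/3.008)
for n,uv,z in(("conn end flange",c(269,160),38),("conn left",c(25,165),38),("pad face lowcorner",c(343,212),43.5),("pad face",c(338,165),37),("pad back",c(362,157),37),("jaw front",c(412,155),37)):
    print(n,np.round(cy(K,V,uv,z),1), "from anvil",round(cy(K,V,uv,z)[1]+95,1))
```

```text
conn end flange [  0.4 -36.2] from anvil 58.8
conn left [  1.5 -89.3] from anvil 5.7
pad face lowcorner [ 10.3 -19.3] from anvil 75.7
pad face [  2.  -21.8] from anvil 73.2
pad back [  0.1 -16.4] from anvil 78.6
jaw front [-0.3 -5.4] from anvil 89.6
```

The gap from connector to pad is about 14.5 mm, plus about 4 mm from connector to anvil. Second full stroke.

```bash
python3 -m crank '[{"dx":0,"dy":1.2,"dz":0,"spin":0},{"dx":0,"dy":1.8,"dz":0,"spin":0},{"dx":0,"dy":2.3,"dz":0,"spin":0},{"dx":0,"dy":2.7,"dz":0,"spin":0},{"dx":0,"dy":3.1,"dz":0,"spin":0},{"dx":0,"dy":3.5,"dz":0,"spin":0},{"dx":0,"dy":3.5,"dz":0,"spin":0},{"dx":0,"dy":3.5,"dz":0,"spin":0}]'
python3 - <<'E'
from h import *
look("w16")
E
python3 -m crank '[{"dx":0,"dy":-1.5,"dz":0,"spin":0},{"dx":0,"dy":-3,"dz":0,"spin":0},{"dx":0,"dy":-3.5,"dz":0,"spin":0},{"dx":0,"dy":-3.5,"dz":0,"spin":0},{"dx":0,"dy":-3.5,"dz":0,"spin":0}]'
python3 - <<'E'
from h import *
look("w17")
E
```

```text
time: 15.78
tool_pos: [571.9, 203.5, 104.8]
tcp_rot: [-1.393, 1.568, -1.672]
contact_force: [-2.8, -9.0, 8.3]
grip_width: 91.6
tcp [571.9 203.5 104.8] clamp y 106.8 front 60.8
crop x0 18 y0 205 scale 3.019
time: 16.25
tool_pos: [562.5, 171.3, 104.1]
tcp_rot: [1.173, 1.57, 0.892]
contact_force: [-1.0, 0.4, -0.2]
grip_width: 92.0
tcp [562.5 171.4 104.1] clamp y 73.4 front 27.4
crop x0 67 y0 205 scale 2.996
```

View pics/w16.png

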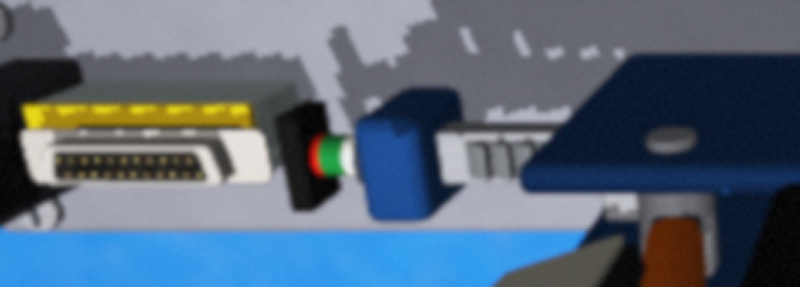

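View pics/w17.png

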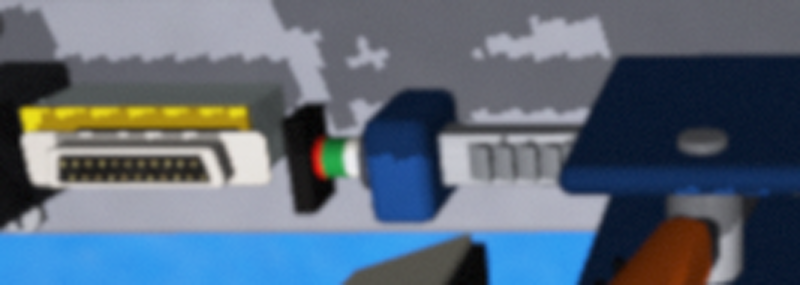

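The gap is about 5 mm. The third stroke will push the connector to the anvil, and I'll check as it goes.

```bash
python3 -m crank '[{"dx":0,"dy":1.2,"dz":0,"spin":0},{"dx":0,"dy":1.8,"dz":0,"spin":0},{"dx":0,"dy":2.1,"dz":0,"spin":0},{"dx":0,"dy":2.4,"dz":0,"spin":0},{"dx":0,"dy":2.7,"dz":0,"spin":0},{"dx":0,"dy":2.9,"dz":0,"spin":0},{"dx":0,"dy":2.9,"dz":0,"spin":0}]'
python3 - <<'E'
from h import *
look("w18")
E
python3 -m crank '[{"dx":0,"dy":0.2,"dz":0,"spin":0},{"dx":0,"dy":0.4,"dz":0,"spin":0},{"dx":0,"dy":0.6,"dz":0,"spin":0},{"dx":0,"dy":0.6,"dz":0,"spin":0},{"dx":0,"dy":0.6,"dz":0,"spin":0}]'
python3 - <<'E'
from h import *
look("w19")
E
```

```text
time: 16.88
tool_pos: [570.3, 198.2, 104.6]
tcp_rot: [-1.347, 1.568, -1.626]
contact_force: [-2.9, -6.5, 6.5]
grip_width: 91.6
tcp [570.3 198.1 104.6] clamp y 101.1 front 55.1
crop x0 26 y0 205 scale 3.008
time: 17.35
tool_pos: [571.7, 203.1, 104.8]
tcp_rot: [-1.498, 1.567, -1.778]
contact_force: [-3.5, -9.1, 7.4]
grip_width: 91.5
tcp [571.7 203.  104.8] clamp y 106.3 front 60.3
crop x0 19 y0 205 scale 3.019
```

View pics/w18.png

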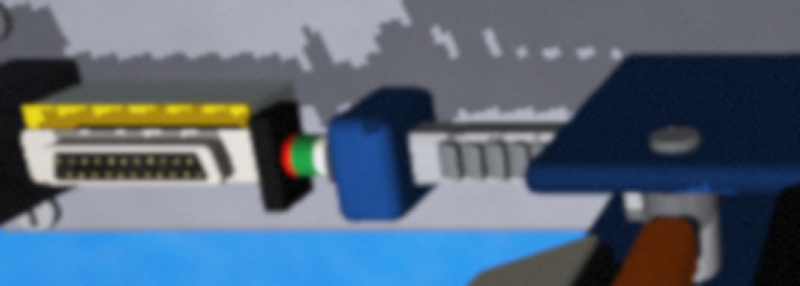

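View pics/w19.png

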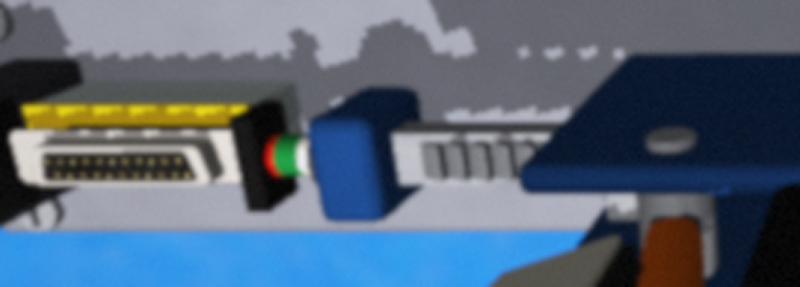

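```bash
python3 -m crank '[{"dx":0,"dy":0.1,"dz":0,"spin":0},{"dx":0,"dy":0.2,"dz":0,"spin":0},{"dx":0,"dy":0.2,"dz":0,"spin":0},{"dx":0,"dy":0.2,"dz":0,"spin":0}]'
python3 - <<'E'
from h import *
look("w20")
E
```

```text
time: 17.73
tool_pos: [572.2, 204.7, 104.7]
tcp_rot: [-1.523, 1.567, -1.803]
contact_force: [-4.1, -10.5, 8.0]
grip_width: 91.6
tcp [572.2 204.7 104.7] clamp y 108.0 front 62.0
crop x0 16 y0 205 scale 3.008
```

View pics/w20.png

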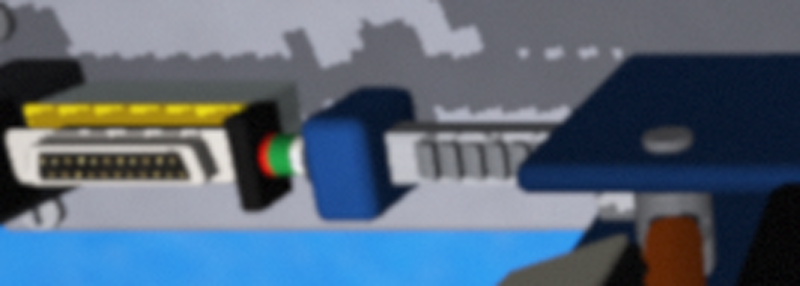

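```bash
python3 -m crank '[{"dx":0,"dy":0.1,"dz":0,"spin":0},{"dx":0,"dy":0.2,"dz":0,"spin":0},{"dx":0,"dy":0.2,"dz":0,"spin":0},{"dx":0,"dy":0.2,"dz":0,"spin":0}]'
python3 - <<'E'
from h import *
look("w21")
E
```

```text
time: 18.12
tool_pos: [572.4, 205.7, 104.6]
tcp_rot: [-1.624, 1.565, -1.904]
contact_force: [-4.3, -13.4, 8.1]
grip_width: 91.8
tcp [572.5 205.6 104.6] clamp y 109.0 front 63.0
crop x0 15 y0 205 scale 3.019
```

View pics/w21.png

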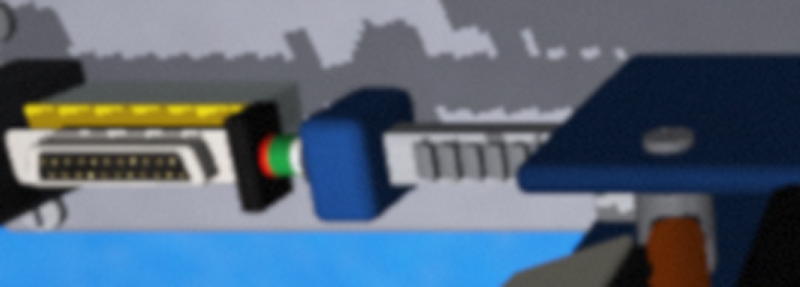

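The stop is near: force is rising and about 0.7 mm of the white band is pressed in. I'll release and take another stroke.

```bash
python3 -m crank '[{"dx":0,"dy":-1.5,"dz":0,"spin":0},{"dx":0,"dy":-3,"dz":0,"spin":0},{"dx":0,"dy":-3.7,"dz":0,"spin":0},{"dx":0,"dy":-3.7,"dz":0,"spin":0},{"dx":0,"dy":-3.7,"dz":0,"spin":0}]'
python3 - <<'E'
from h import *
look("w22")
E
```

```text
time: 18.58
tool_pos: [563.0, 173.1, 104.2]
tcp_rot: [1.169, 1.57, 0.888]
contact_force: [-0.3, 1.4, 0.4]
grip_width: 91.6
tcp [563.  173.3 104.1] clamp y 75.3 front 29.3
crop x0 65 y0 205 scale 3.008
```

View pics/w22.png

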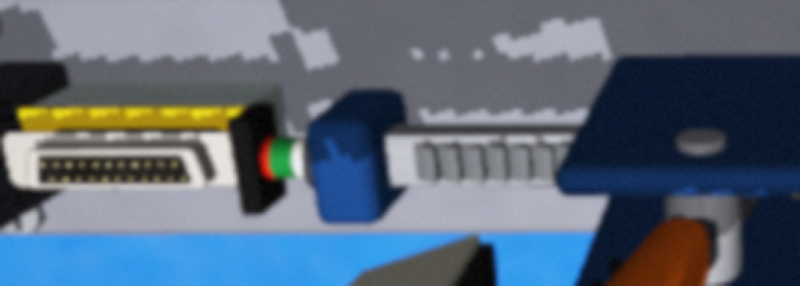

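```bash
python3 -m crank '[{"dx":0,"dy":1,"dz":0,"spin":0},{"dx":0,"dy":1.3,"dz":0,"spin":0},{"dx":0,"dy":1.6,"dz":0,"spin":0},{"dx":0,"dy":1.8,"dz":0,"spin":0},{"dx":0,"dy":2,"dz":0,"spin":0},{"dx":0,"dy":2,"dz":0,"spin":0},{"dx":0,"dy":2,"dz":0,"spin":0}]'
python3 - <<'E'
from h import *
look("w23")
E
```

```text
time: 19.22
tool_pos: [568.1, 191.0, 104.5]
tcp_rot: [-1.479, 1.569, -1.759]
contact_force: [-2.7, -7.4, 5.2]
grip_width: 91.9
tcp [568.1 191.  104.5] clamp y 93.7 front 47.7
crop x0 37 y0 205 scale 3.008
```

View pics/w23.png

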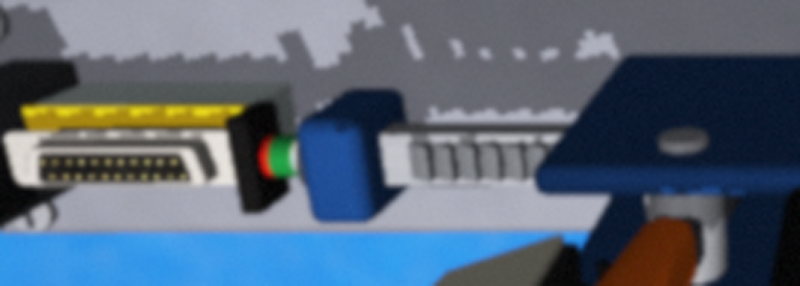

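The jaw is biting, and white is about half gone. I'll squeeze on in small steps.

```bash
python3 -m crank '[{"dx":0,"dy":0.1,"dz":0,"spin":0},{"dx":0,"dy":0.2,"dz":0,"spin":0},{"dx":0,"dy":0.3,"dz":0,"spin":0},{"dx":0,"dy":0.4,"dz":0,"spin":0},{"dx":0,"dy":0.4,"dz":0,"spin":0},{"dx":0,"dy":0.4,"dz":0,"spin":0}]'
python3 - <<'E'
from h import *
look("w24")
E
```

```text
time: 19.77
tool_pos: [569.2, 194.4, 104.7]
tcp_rot: [-1.443, 1.568, -1.723]
contact_force: [-3.3, -8.0, 6.6]
grip_width: 91.4
tcp [569.2 194.4 104.7] clamp y 97.3 front 51.3
crop x0 32 y0 205 scale 3.008
```

View pics/w24.png

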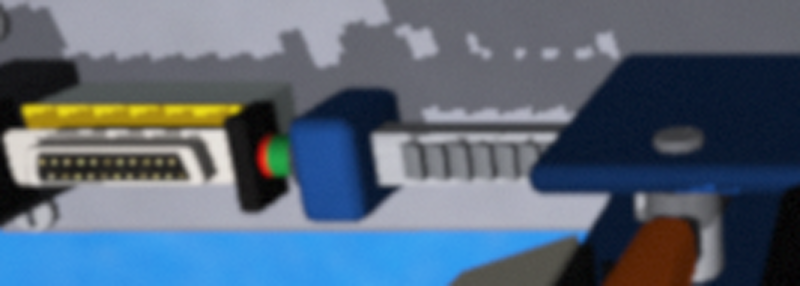

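White has just gone and all the green shows. About 2 mm more puts it in the middle of the green.

```bash
python3 -m crank '[{"dx":0,"dy":0.1,"dz":0,"spin":0},{"dx":0,"dy":0.2,"dz":0,"spin":0},{"dx":0,"dy":0.25,"dz":0,"spin":0},{"dx":0,"dy":0.25,"dz":0,"spin":0},{"dx":0,"dy":0.25,"dz":0,"spin":0}]'
python3 - <<'E'
from h import *
look("w25")
E
```

```text
time: 20.23
tool_pos: [570.0, 196.8, 104.7]
tcp_rot: [-1.366, 1.568, -1.646]
contact_force: [-2.3, -7.6, 6.4]
grip_width: 91.6
tcp [570.  196.8 104.7] clamp y 99.8 front 53.8
crop x0 28 y0 205 scale 3.008
```

View pics/w25.png

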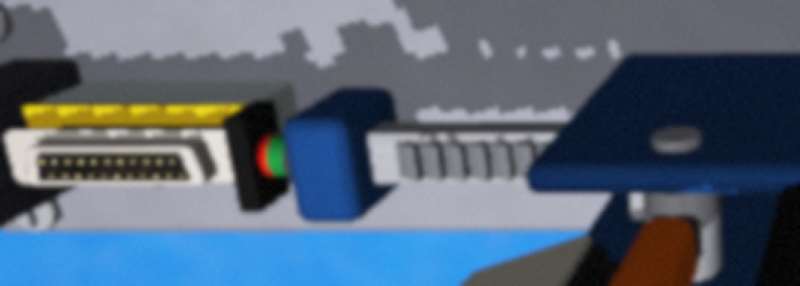

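```bash
python3 -m crank '[{"dx":0,"dy":0.05,"dz":0,"spin":0},{"dx":0,"dy":0.05,"dz":0,"spin":0},{"dx":0,"dy":0.05,"dz":0,"spin":0},{"dx":0,"dy":0.05,"dz":0,"spin":0},{"dx":0,"dy":0.05,"dz":0,"spin":0},{"dx":0,"dy":0.05,"dz":0,"spin":0},{"dx":0,"dy":0.05,"dz":0,"spin":0},{"dx":0,"dy":0.05,"dz":0,"spin":0}]'
python3 - <<'E'
from h import *
look("w26")
b=np.load("w26.npz");K,V=b["K"],b["V"];f=b["f"]
hsv=cv2.cvtColor(f,cv2.COLOR_BGR2HSV)
g=(hsv[...,0]>45)&(hsv[...,0]<90)&(hsv[...,1]>90)&(hsv[...,2]>60)
r=((hsv[...,0]<8)|(hsv[...,0]>172))&(hsv[...,1]>130)&(hsv[...,2]>80)
for m in(g,r):
    q=m.copy();q[:235]=0;q[285:]=0;q[:,:80]=0;q[:,170:]=0
    print([(x[0],) for x in blobs(q,5)])
f,K,V=cam("top");cv2.imwrite("pics/t26.png",f)
E
```

```text
time: 20.95
tool_pos: [570.1, 197.2, 104.7]
tcp_rot: [-1.403, 1.568, -1.683]
contact_force: [-1.8, -7.6, 6.2]
grip_width: 91.9
tcp [570.1 197.2 104.7] clamp y 100.3 front 54.3
crop x0 27 y0 205 scale 3.008
[(array([117, 250,   5,  14,  60], dtype=int32),)]
[(array([112, 251,   5,  13,  30], dtype=int32),)]
```

View pics/w26.png

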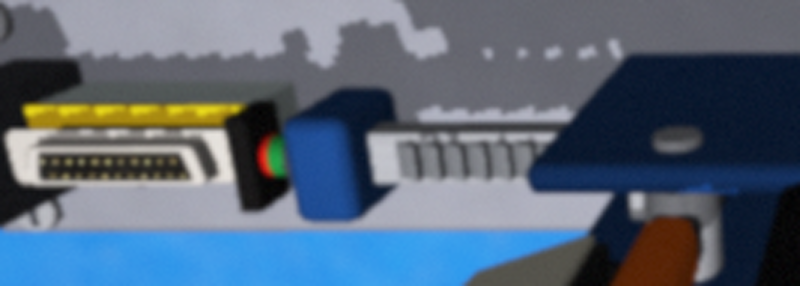

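View pics/t26.png

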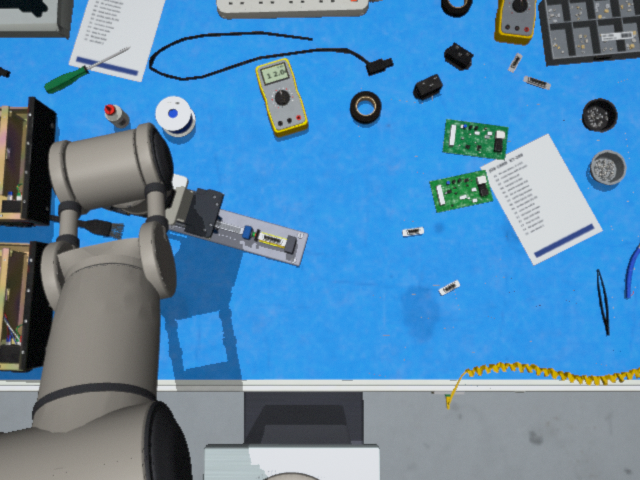

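White is gone and about 5 of the original 7 px of green remain. The connector touches the anvil, everything else is untouched, and the readings are steady. Handing in.

```bash
python3 -c "
from plant import bot
print(bot.close_job())"
```

```text
the job is handed in; nothing more can be done
None
```

I laid the longest connector (measured about 52.5 mm) pins up on the yellow bed and let go of it. I then pumped the trigger with three full strokes, letting it spring back each time, and handed the job in at about 21 s while holding a fourth, partial squeeze.

My last checks, with no verdict reported by the system:
- **Pad:** the white band has gone into the jaw and most of the green still shows. I estimate the pad is about 5 mm in, which is about 7 N on the connector. The picture did not change over the last second of holding.
- **Connector:** it lies within about 1 mm of the bed's centre line. I could not see its far end against the anvil, so I take it as seated because the pad presses in against it without moving it.
- **Trigger:** the front finger still pushes it with about 8 N.
- **Everything else:** the two short connectors and the circuit boards have not moved in the top view.

Two measurements disagreed. Wrist-camera distances along the clamp differed by about 2.5 mm between two views of the connector. Triangulating the connector on the bench gave heights between about 0 and 1 mm, not the expected 7 mm. I used gaps measured within one picture and the contact forces instead.

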